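# Turn the shape sorter door-side up on its mat and open it

### The arm

A 6-joint arm with a two-finger parallel gripper is mounted at the origin on the work surface. World frame = base frame: x ahead of the robot, y to its left, z up, the work surface at z = 0. Lengths are in m, angles in rad, forces in N, time in s.
With the tool pointing down it reaches from about 0.3 to 0.775 m from the base axis. Payload 14.6 kg.
Tool frame: the origin (TCP) lies at the very end of the fingers, on their centre line; the grasp point (between the pads) lies 19 mm behind it; y points along the fingers, x is the direction in which the jaws open and shut, and the axes are right-handed (so a half turn about y gives the same grasp; the last joint's range is limited). The gripper opens to 94 mm and grips with 3 to 60 N. Pads are 16 mm wide; open, the fingers measure 119 mm over their backs; the gripper's body (75 mm by 177 mm) begins 78 mm behind the grasp point.
Start: joints at [-1.279, 0.3, 1.521, -0, 1.321, -0.067], TCP at [0.193, -0.515, 0.205] pointing down, gripper open.
Joint ranges: [-3.03, 3.03], [-0.79, 2.21], [0.23, 2.52], [-1.04, 4.18], [0, 3.07], [-2.55, 2.55]. Speed limits (rad/s): [2.22, 2.22, 2.57, 3.14, 3.14, 3.14].

### API

Orientations are given as [roll, pitch, yaw] about the fixed x, y, z axes, in that order (R = Rz(yaw) Ry(pitch) Rx(roll)).
In Python, from station import get_obs, cams, hand_in gives the robot as it stands. The module is installed in compiled form; this text tells all that it offers.
- The arm moves only by the tool step_arm, never from a script. Its argument "plan" is a list of rows, each an object with "grip": the closure, from -1 (fully open) to 1 (shut), so that 0 is half open; "slide": the shift along the tool's x, y, z in m, a list of three; "spin": the turn about the tool's y in degrees. A call has 1 to 20 rows; each row shifts and turns the commanded pose from where the row before left it, along the tool's axes as they then stand; what a row does not reach is not made up. A row lasts 1/12 s, in which the tool goes at most 41.7 mm and 7.16 degrees, less where a joint would pass 70% of its speed; a pose out of reach is approached as far as the arm can. A call is refused whole if a number of a shift passes 0.0417 or a number of a turn 7.16, either way. A call with a gripper value outside its range is refused whole. The fingers move at their own pace and stop on an object; "force" is the grip in N (left out, the last holds). Time passes only in rows, so rows that do not move let the fingers close. It gives the time, the measured TCP pose, the force and the opening at its end, in the units of the state.
- get_obs(): the state, without advancing time (a new reading comes with each control period).
- cams.camera(name): name is "side" or "top" or "wrist"; returns the picture (480x640x3 uint8, blue, green, red); there is no depth.
- cams.calibration(name): a dict with "K" (3x3 intrinsics, pixels), "k1" (the pictures are not rectified: a ray, as slopes to the right and down, at radius r is drawn at 1 + k1 r^2 times it, then the intrinsics apply), "T" (4x4, takes a point from camera to world coordinates). Camera axes: x right, y up, looking along -z (the intrinsics and any distortion apply to the point x, -y, -z); pixel columns grow to the right and rows downward; lengths in m; the calibration is good to about 2 mm. A picture is of the moment at which its call begins: read the wrist's pose just before it. calibration takes no time and is no camera call; for the wrist camera it gives the pose at the moment of the call.
- hand_in(): hands the job in, once; it reports no verdict.
The state is a dict: "time_s": time; "qpos": joint angles; "joint_vel": joint speeds; "tau": joint torques, N m; "ee_pos": TCP position; "eef_rot": TCP orientation; "force": force on the tool from outside, world axes, zero at the start; "moment": the same for the moment, N m; "grip_width": finger opening in m.
Only numpy, scipy, OpenCV 4.12 (cv2) and the standard library are available. Lean on these libraries where they do the work, as an engineer would, in place of code of your own. Each camera call takes 0.05 s, during which the arm holds its last target.

### The job

The shape sorter has been left lying on its door. Tip it end over end a quarter turn at a time - stand it on one end and let go of it for a moment, then tip it on - until it lies flat with its sliding door on top, in the middle of the cork mat and lined up with the mat's long side, the door still shut. Then slide the door fully open and leave it so; do not drop the sorter, and do not shift or topple the other toys.

Things in the scene. Friction and masses are not known exactly. Their poses are not given: they have to be found in the camera images.
- sorter_centre (a point): centre of the shape sorter, a loose white plastic box 90 mm long (its x), 60 wide (its y), 64 high (its z) overall, about 0.4 kg; all sides flat, dark mock holes. The door is on its -z face, on which it starts (z up). Four grey corner feet, 12 mm cubes, stand out from that face (part of the 64) flush with sides and ends. It stands steadily on either x end; grip it across the width.
- door_bar (a point): middle of the grip bar on the sorter's sliding door: 14 mm thick (along the sorter's x), 26 wide (y), standing 11 mm out of the door panel to 1 mm below the feet's tops. Shut, it lies at x -21, y 0, z -25.5 mm from the sorter's centre. Only the four corner feet (36 mm apart across the width, 66 along it) stand beside it.
- door (a joint): how far the door has slid: 0 shut, 0.042 m fully open. It opens towards the sorter's +x end, the panel then standing out 41 mm beyond that end; it has light friction (about 1 N) and stays where it is left.
- mat: cork mat fixed on the bench, 180 mm long (its x) by 130 mm wide (its y), 4 mm thick; origin at the centre of its underside.
- cone_centre (a point): half-way up an orange plastic cone, 72 mm across the foot, 120 mm high, standing near one end of the sorter; do not disturb
- bridge_centre (a point): half-way up a low light wood bridge block, 74 x 30 mm, 44 mm high, standing near the other end of the sorter; do not disturb
- pyramid_centre (a point): half-way up a stepped purple pyramid block, 70 mm square at the foot, 69 mm high, beside a long side of the mat; do not disturb
- top_centre (a point): half-way up a steel spinning top standing on its broad foot, 72 mm across, 80 mm high; do not disturb
- rattle_centre (a point): middle of a wooden rattle lying flat, 129 mm long (its x), 44 mm across; do not disturb
- truck_centre (a point): middle of a wooden toy truck, 130 mm long (its x), 66 mm wide, 71 mm high; do not disturb
- drum_center (a point): middle of an upright plain wooden cylinder block, 60 mm across, 70 mm high; do not disturb
Mind the look-alikes: they are no part of the job. What is shaped like the part that bears sorter_centre but turquoise is not meant. There is more than one size of the mat; the job needs the larger.

How it is judged:
By the outcome, as a careful person would: the job done as asked, in the order asked, and still so for the second after the job is handed in, with the robot touching nothing.
It also fails if it takes over 72 s, if anything falls off the work surface, if the arm or the gripper's body presses on something with over 40 N, if the wrist force passes 120 N, or if a joint passes its speed limit or range.

## Working session

There is one attempt and no reset: what is moved stays moved. The work goes in short steps, Python scripts to look and compute and a tool call to move; the robot and the scene stay as the last step left them, time stands still between calls to the robot, and variables do not carry over. Pictures are saved under pics/ and viewed, and the job is handed in when it is done.

Besides the shell and the picture viewer there is one more tool, called after "Call:" as name([rows], argument=value, ...), one row to a line, values as JSON. step_arm: Moves the arm, as the interface text tells. Its arguments: {"type":"object","properties":{"plan":{"type":"array","items":{"type":"object","properties":{"grip":{"type":"number"},"slide":{"type":"array","items":{"type":"number"}},"spin":{"type":"number"}}}},"force":{"type":"number"}},"required":["plan"]}

```bash
mkdir -p pics; ls; python3 - <<'E'
from station import get_obs, cams
import cv2
o=get_obs(); print(o)
for n in ["top","side","wrist"]:
    c=cams.calibration(n); print(n,c)
    cv2.imwrite(f"pics/{n}0.png",cams.camera(n))
E
```

```text
pics
{'time_s': 0.0, 'qpos': array([-1.27857441e+00,  3.00473923e-01,  1.52157888e+00,  3.44576939e-06,
        1.32068999e+00, -6.66435697e-02]), 'joint_vel': array([-0.00069468, -0.00110428,  0.00038897,  0.00352976,  0.00217735,
       -0.00041021]), 'tau': array([ 7.62065229e-04, -5.31806159e+01, -3.52738130e+01,  7.08697387e-02,
        2.44099548e-02, -1.08767833e-04]), 'ee_pos': array([ 0.19306745, -0.51472279,  0.20488571]), 'eef_rot': array([-1.57071640e+00,  1.14735625e-03, -1.21193165e+00]), 'force': array([-0.86815972,  0.4287012 , -0.03208996]), 'moment': array([-0.00790237,  0.00240047,  0.00541771]), 'grip_width': 0.09385948610361715}
top {'K': array([[521.39006044,   0.        , 328.01158939],
       [  0.        , 521.39006044, 238.76747375],
       [  0.        ,   0.        ,   1.        ]]), 'k1': 0.018377939540479237, 'T': array([[-0.00685996,  0.99682253, -0.07935861,  0.41934523],
       [-0.99991947, -0.00599059,  0.01118785,  0.00866973],
       [ 0.0106769 ,  0.07942897,  0.99678335,  1.40500815],
       [ 0.        ,  0.        ,  0.        ,  1.        ]])
[... 288 characters left out ...]
721324,  0.64108277,  0.69282973],
       [ 0.00660507,  0.79319796,  0.60892805,  0.70593455],
       [ 0.        ,  0.        ,  0.        ,  1.        ]])}
wrist {'K': array([[429.90214019,   0.        , 322.55341926],
       [  0.        , 429.90214019, 236.46983222],
       [  0.        ,   0.        ,   1.        ]]), 'k1': -0.10621630397191012, 'T': array([[ 3.50874352e-01,  9.00551553e-01,  2.56698441e-01,
         2.67850697e-01],
       [-9.36422497e-01,  3.37524645e-01,  9.58645978e-02,
        -4.86790364e-01],
       [-3.11037860e-04, -2.74014624e-01,  9.61725475e-01,
         3.83908015e-01],
       [ 0.00000000e+00,  0.00000000e+00,  0.00000000e+00,
         1.00000000e+00]])}
```

View pics/top0.png

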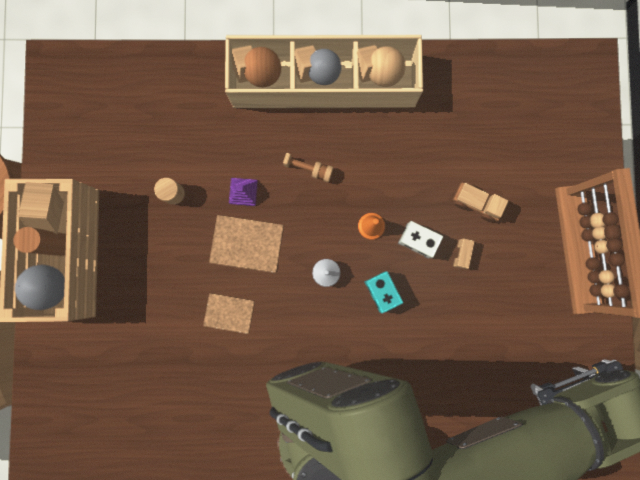

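View pics/side0.png

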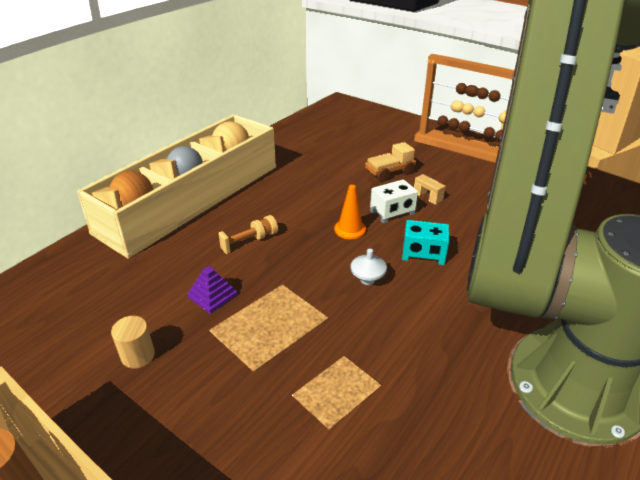

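View pics/wrist0.png

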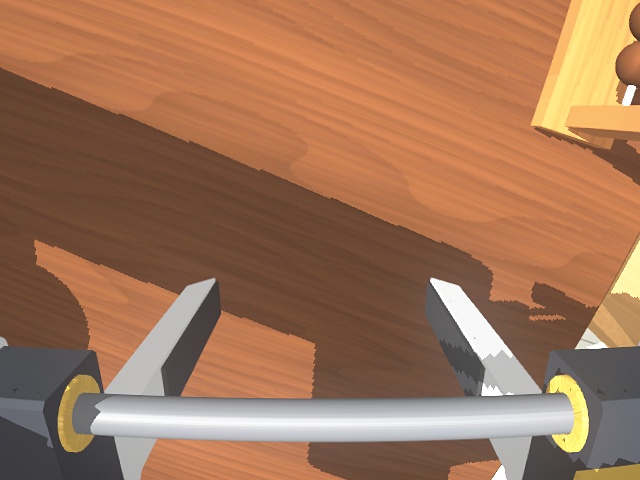

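```bash
cat > h.py <<'E'
import numpy as np, cv2
from station import get_obs, cams
def ray(n,u,v,cal=None):
    c=cal or cams.calibration(n); K,k1,T=c["K"],c["k1"],c["T"]
    d=np.array([(u-K[0,2])/K[0,0],(v-K[1,2])/K[1,1]]); s=d.copy()
    for _ in range(20): s=d/(1+k1*(s@s))
    w=T[:3,:3]@np.array([s[0],-s[1],-1.0]); return T[:3,3],w
def p2w(n,u,v,z,cal=None):
    o,w=ray(n,u,v,cal); return o+w*(z-o[2])/w[2]
def w2p(n,p,cal=None):
    c=cal or cams.calibration(n); K,k1,T=c["K"],c["k1"],c["T"]
    q=T[:3,:3].T@(np.array(p,float)-T[:3,3]); s=np.array([q[0],-q[1]])/-q[2]
    s=s*(1+k1*(s@s)); return K[0,0]*s[0]+K[0,2],K[1,1]*s[1]+K[1,2]
def crop(img,x0,y0,w,h,f,name):
    cv2.imwrite(name,cv2.resize(img[y0:y0+h,x0:x0+w],None,fx=f,fy=f,interpolation=cv2.INTER_CUBIC))
E
python3 - <<'E'
from h import *
t=cv2.imread("pics/top0.png"); s=cv2.imread("pics/side0.png")
crop(t,350,170,160,120,5,"pics/top0_s.png")
crop(t,180,170,160,120,5,"pics/top0_m.png")
crop(s,330,150,130,100,6,"pics/side0_s.png")
E
```

```text
(no output)
```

View pics/top0_s.png

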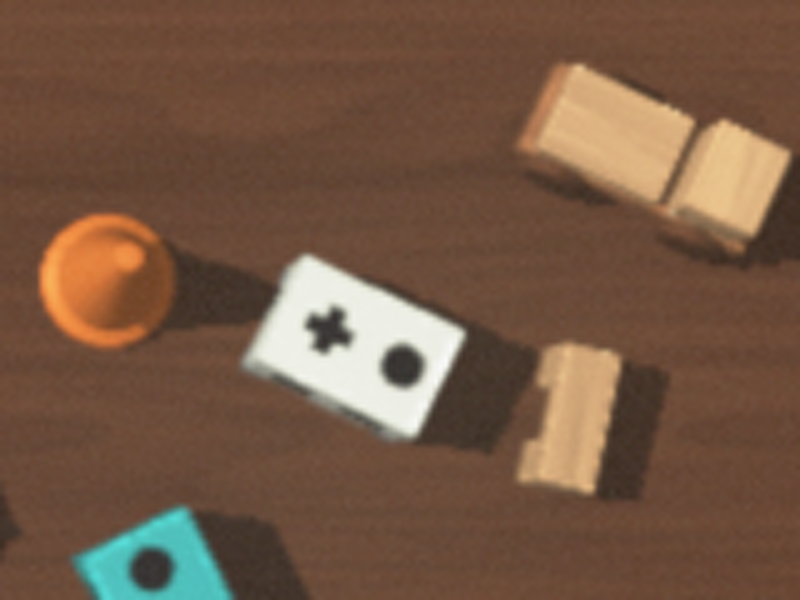

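View pics/top0_m.png

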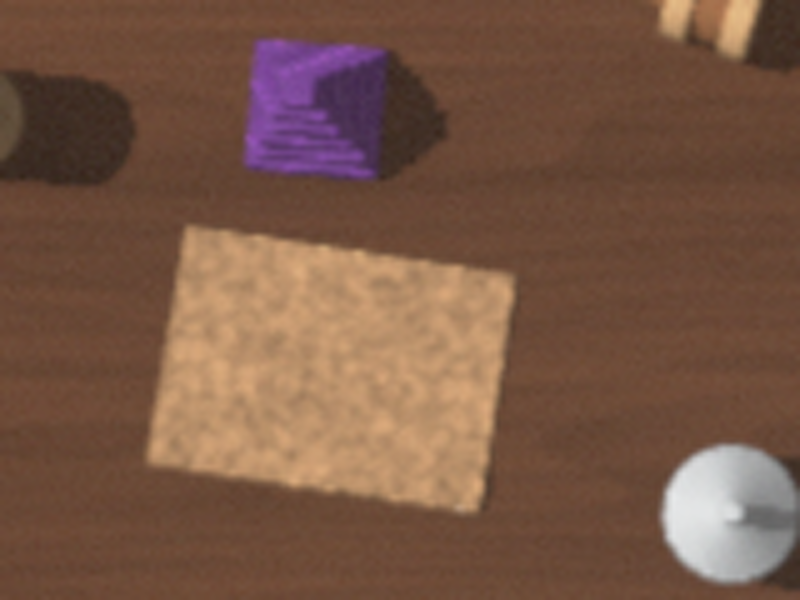

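View pics/side0_s.png

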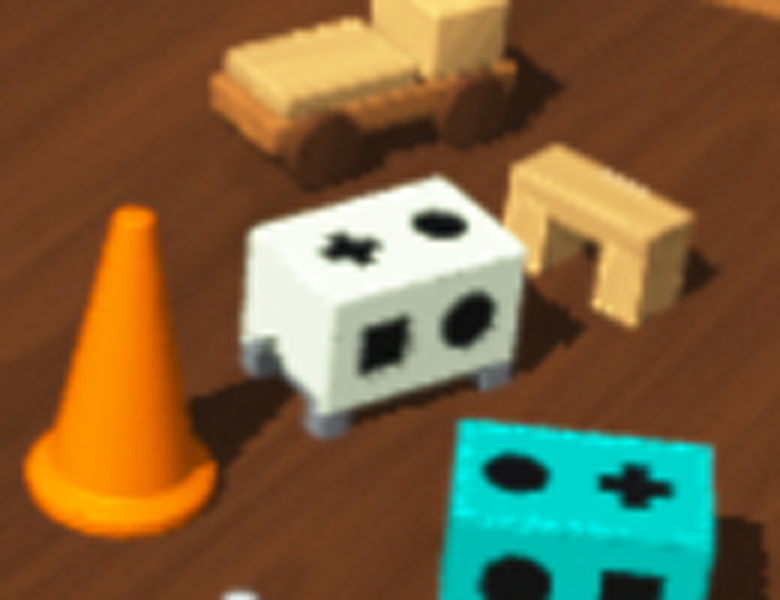

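```bash
python3 - <<'E'
from h import *
np.set_printoptions(precision=4,suppress=True)
def f(x,y,z,o=(350,170)): return p2w("top",x/5+o[0],y/5+o[1],z)
for p in [(303,255),(466,330),(415,438),(247,357)]: print("sorter",f(*p,.064))
for p in [(328,330),(403,366)]: print("holes",f(*p,.064))
print("cone",f(130,258,.118), f(108,282,.0))
for p in [(548,343),(622,352),(597,495),(518,480)]: print("bridge",f(*p,.044))
M=[f(*p,.004,(180,170)) for p in [(187,227),(514,272),(482,513),(149,464)]]
for m in M: print("mat",m)
M=np.array(M); print(M.mean(0), [np.degrees(np.arctan2(*(M[a]-M[b])[[1,0]])) for a,b in [(0,1),(3,2),(0,3),(1,2)]],[np.linalg.norm(M[a]-M[b]) for a,b in [(0,1),(3,2),(0,3),(1,2)]])
print("pyr",f(315,110,.03,(180,170)),"topspin",f(735,513,.08,(180,170)))
# side cross-check of sorter top corners and mat corners
for p in [(249,235),(437,177),(524,247),(333,302)]: print("side sorter",p2w("side",p[0]/6+330,p[1]/6+150,.064))
for p in [(212,332),(284,287),(327,319),(254,366)]: print("side mat",p2w("side",*p,.004))
E
```

```text
sorter [ 0.571  -0.2206  0.064 ]
sorter [ 0.5315 -0.3042  0.064 ]
sorter [ 0.4758 -0.2766  0.064 ]
sorter [ 0.5182 -0.1907  0.064 ]
holes [ 0.5319 -0.2328  0.064 ]
holes [ 0.513  -0.2712  0.064 ]
cone [ 0.5639 -0.1253  0.118 ] [ 0.5641 -0.1255  0.    ]
bridge [ 0.5261 -0.3518  0.044 ]
bridge [ 0.5211 -0.3905  0.044 ]
bridge [ 0.4463 -0.3752  0.044 ]
bridge [ 0.4544 -0.3341  0.044 ]
mat [0.5959 0.2908 0.004 ]
mat [0.5705 0.1147 0.004 ]
mat [0.4408 0.1318 0.004 ]
mat [0.4683 0.3098 0.004 ]
[0.5189 0.2118 0.004 ] [np.float64(81.79993352195801), np.float64(81.23742144951265), np.float64(-8.463588852110693), np.float64(-7.515471205141372)] [np.float64(0.17795464837752137), np.float64(0.18011995152146468), np.float64(0.12904682604115045), np.float64(0.13082313254510944)]
pyr [0.6549 0.2184 0.03  ] topspin [ 0.4388 -0.003   0.08  ]
side sorter [ 0.5659 -0.22    0.064 ]
side sorter [ 0.5284 -0.3047  0.064 ]
side sorter [ 0.4749 -0.2783  0.064 ]
side sorter [ 0.5148 -0.1981  0.064 ]
side mat [0.5861 0.2898 0.004 ]
side mat [0.5581 0.1165 0.004 ]
side mat [0.4377 0.1367 0.004 ]
side mat [0.4725 0.3018 0.004 ]
```

The white box at (421,240) in the top view is the sorter. The turquoise one at (384,292) is the look-alike. Of the two mats, the one at (246,244) measures about 180×130, so it is the one meant, not the smaller one at (229,314). The crops confirm both. I'm moving above the sorter's bridge end.

Call:
step_arm([
  {"grip": -1, "spin": -6.2, "slide": [0, 0, 0]},
  {"grip": -1, "spin": -6.2, "slide": [0, 0, 0]},
  {"grip": -1, "spin": -6.2, "slide": [0, 0, 0]},
  {"grip": -1, "spin": -6.2, "slide": [0, 0, 0]},
  {"grip": -1, "spin": -6.2, "slide": [0, 0, 0]},
  {"grip": -1, "spin": -6.2, "slide": [0, 0, 0]},
  {"grip": -1, "spin": -6.4, "slide": [0, 0, 0]},
  {"grip": -1, "slide": [0.015, 0, 0.029], "spin": 0},
  {"grip": -1, "slide": [0.015, 0, 0.029], "spin": 0},
  {"grip": -1, "slide": [0.015, 0, 0.029], "spin": 0},
  {"grip": -1, "slide": [0.015, 0, 0.029], "spin": 0},
  {"grip": -1, "slide": [0.015, 0, 0.029], "spin": 0},
  {"grip": -1, "slide": [0.015, 0, 0.029], "spin": 0},
  {"grip": -1, "slide": [0.015, 0, 0.029], "spin": 0},
  {"grip": -1, "slide": [0.015, 0, 0.029], "spin": 0},
  {"grip": -1, "slide": [0.015, 0, 0.029], "spin": 0},
  {"grip": -1, "slide": [0.015, 0, 0.029], "spin": 0},
  {"grip": -1, "slide": [0.015, 0, 0.029], "spin": 0},
  {"grip": -1, "slide": [0.016, 0, 0.03], "spin": 0},
  {"grip": -1, "slide": [0, 0, 0], "spin": 0},
], force=15)

```text
time_s: 1.82
ee_pos: [0.5114, -0.2764, 0.2049]
eef_rot: [-1.57, 0.0, -0.447]
force: [-0.6, 0.4, 0.0]
grip_width: 0.0936
```

```bash
python3 - <<'E'
from h import *
o=get_obs(); print(o['time_s'],o['ee_pos'],np.degrees(o['eef_rot']),o['force'],o['qpos'])
c=cams.calibration("wrist"); cv2.imwrite("pics/w1.png",cams.camera("wrist")); np.savez("w1.npz",**c)
cv2.imwrite("pics/t1.png",cams.camera("top"))
E
```

```text
1.8167 [ 0.51135609 -0.27637854  0.2049062 ] [-8.99479585e+01  1.95329177e-02 -2.56303830e+01] [-0.55442167  0.39567545  0.0361821 ] [-5.58917119e-01  3.70445885e-01  1.42857056e+00  8.87613191e-04
  1.34301623e+00 -1.11783020e-01]
```

View pics/w1.png

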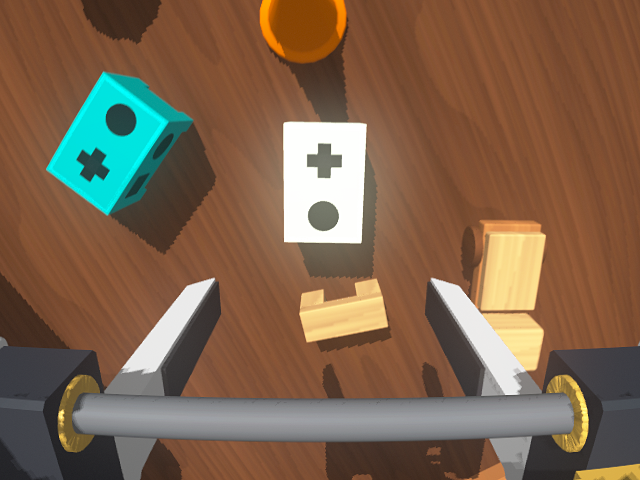

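```bash
python3 - <<'E'
from h import *
c=dict(np.load("w1.npz")); c["k1"]=float(c["k1"])
P=np.array([p2w("wrist",u,v,.064,c) for u,v in [(284,122),(366,124),(363,243),(284,242)]])
print(P,P.mean(0)); 
for a,b in [(3,0),(2,1),(0,1),(3,2)]:
    d=P[b]-P[a]; print(np.degrees(np.arctan2(d[1],d[0])),np.linalg.norm(d))
E
```

```text
[[ 0.51861768 -0.19662501  0.064     ]
 [ 0.57163778 -0.22363674  0.064     ]
 [ 0.53254743 -0.30489673  0.064     ]
 [ 0.4775242  -0.27756587  0.064     ]] [ 0.52508177 -0.25068109  0.064     ]
63.0832043481346 0.09077497958436066
64.30998557444036 0.09017339043261265
-26.997116750133575 0.059504324195881926
-26.414271032411254 0.06143721720134416
```

Call:
step_arm([
  {"grip": -1, "spin": 0.7, "slide": [0, 0.02, -0.0055]},
  {"grip": -1, "spin": 0, "slide": [0, 0.03, 0]},
  {"grip": -1, "spin": 0, "slide": [0, 0.03, 0]},
  {"grip": -1, "spin": 0, "slide": [0, 0.03, 0]},
  {"grip": -1, "spin": 0, "slide": [0, 0.03, 0]},
  {"grip": -1, "spin": 0, "slide": [0, 0.025, 0]},
  {"grip": -1, "spin": 0, "slide": [0, 0.015, 0]},
  {"grip": -1, "spin": 0, "slide": [0, 0.007, 0]},
  {"grip": 1, "spin": 0, "slide": [0, 0, 0]},
  {"grip": 1, "spin": 0, "slide": [0, 0, 0]},
  {"grip": 1, "spin": 0, "slide": [0, 0, 0]},
  {"grip": 1, "spin": 0, "slide": [0, 0, 0]},
  {"grip": 1, "spin": 0, "slide": [0, 0, 0]},
  {"grip": 1, "spin": 0, "slide": [0, 0, 0]},
  {"grip": 1, "spin": 0, "slide": [0, 0, 0]},
  {"grip": 1, "spin": 0, "slide": [0, 0, 0]},
], force=12)

```text
time_s: 3.25
ee_pos: [0.5062, -0.285, 0.0193]
eef_rot: [-1.571, -0.001, -0.463]
force: [-0.2, -0.5, 6.7]
grip_width: 0.0598
```

```bash
python3 - <<'E'
from h import *
o=get_obs(); print(o['time_s'],o['ee_pos'],np.degrees(o['eef_rot']),o['force'],o['grip_width'])
cv2.imwrite("pics/s2.png",cams.camera("side")[100:340,240:560].repeat(2,0).repeat(2,1))
E
```

```text
3.25 [ 0.50616032 -0.28501444  0.01928189] [-9.00126841e+01 -7.95764988e-02 -2.65414206e+01] [-0.22528969 -0.48025769  6.65361175] 0.059822866009179965
```

View pics/s2.png

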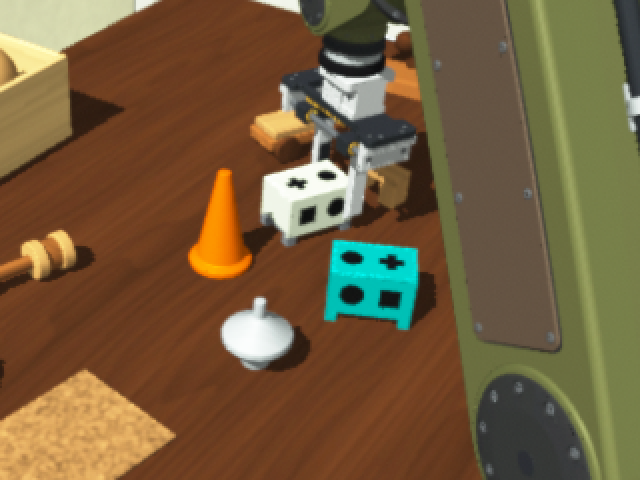

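Call:
step_arm([
  {"grip": 1, "spin": 0, "slide": [0, -0.005, 0]},
  {"grip": 1, "spin": 0, "slide": [0, -0.008, 0]},
  {"grip": 1, "spin": 0, "slide": [0, -0.01, 0]},
  {"grip": 1, "spin": 0, "slide": [0, -0.01, 0]},
  {"grip": 1, "spin": 0, "slide": [0, -0.01, 0]},
  {"grip": 1, "spin": 0, "slide": [0, -0.01, 0]},
  {"grip": 1, "spin": 0, "slide": [0, -0.005, 0]},
  {"grip": 1, "spin": 0, "slide": [0, 0, 0]},
], force=12)

```text
time_s: 3.97
ee_pos: [0.5063, -0.285, 0.0781]
eef_rot: [-1.571, -0.002, -0.463]
force: [0.1, 0.0, -3.8]
grip_width: 0.0598
```

```bash
python3 - <<'E'
from h import *
o=get_obs(); print(o['time_s'],o['ee_pos'],np.degrees(o['eef_rot']),o['force'],o['grip_width'])
cv2.imwrite("pics/s3.png",cams.camera("side")[120:300,320:520].repeat(3,0).repeat(3,1))
E
```

```text
3.9667 [ 0.50629468 -0.28503544  0.07807393] [-90.01545108  -0.1293251  -26.54089807] [ 0.05963646  0.03672357 -3.80135558] 0.05983831921474844
```

View pics/s3.png

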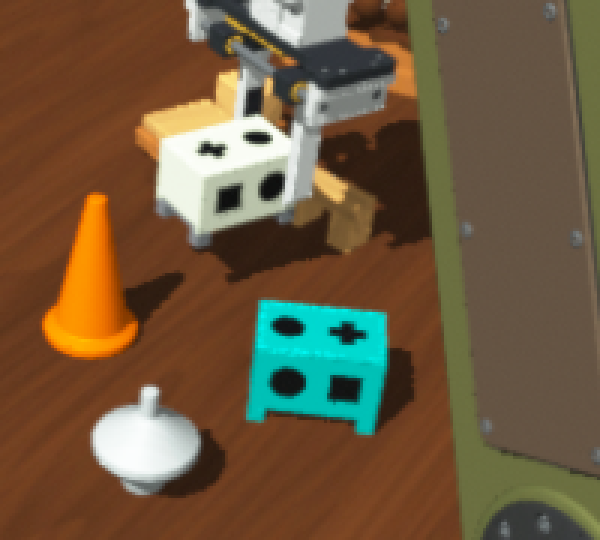

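Call:
step_arm([
  {"grip": 1, "spin": 0, "slide": [0, -0.01, 0]},
  {"grip": 1, "spin": 0, "slide": [0, -0.02, 0]},
  {"grip": 1, "spin": 0, "slide": [0, -0.025, 0]},
  {"grip": 1, "spin": -3, "slide": [0, -0.025, 0]},
  {"grip": 1, "spin": -3, "slide": [0, -0.025, 0]},
  {"grip": 1, "spin": -3, "slide": [0, -0.015, 0]},
  {"grip": 1, "spin": -3, "slide": [0, 0, 0]},
  {"grip": 1, "spin": -3, "slide": [0, 0, 0]},
  {"grip": 1, "spin": -3, "slide": [0, 0, 0.005]},
  {"grip": 1, "spin": 0, "slide": [-0.002, 0, 0.012]},
  {"grip": 1, "spin": 0, "slide": [-0.003, 0, 0.018]},
  {"grip": 1, "spin": 0, "slide": [-0.004, 0, 0.025]},
  {"grip": 1, "spin": 0, "slide": [-0.005, 0, 0.03]},
  {"grip": 1, "spin": 0, "slide": [-0.006, 0, 0.03]},
  {"grip": 1, "spin": 0, "slide": [-0.007, 0, 0.03]},
  {"grip": 1, "spin": 0, "slide": [-0.007, 0, 0.03]},
  {"grip": 1, "spin": 0, "slide": [-0.007, 0, 0.03]},
  {"grip": 1, "spin": 0, "slide": [-0.007, 0, 0.03]},
  {"grip": 1, "spin": 0, "slide": [-0.006, 0, 0.03]},
  {"grip": 1, "spin": 0, "slide": [-0.003, 0, 0.025]},
], force=25)

```text
time_s: 5.68
ee_pos: [0.4924, 0.0179, 0.1966]
eef_rot: [-1.571, 0.0, -0.15]
force: [-0.5, -0.0, -4.6]
grip_width: 0.0599
```

Call:
step_arm([
  {"grip": 1, "spin": 0, "slide": [-0.002, 0, 0.02]},
  {"grip": 1, "spin": 0, "slide": [-0.001, 0, 0.013]},
  {"grip": 1, "spin": 0, "slide": [-0.001, 0, 0.006]},
  {"grip": 1, "spin": 0, "slide": [0, 0, 0]},
], force=25)

```text
time_s: 6.02
ee_pos: [0.4948, 0.0558, 0.1964]
eef_rot: [-1.571, 0.0, -0.149]
force: [-0.2, -0.9, -4.8]
grip_width: 0.0598
```

```bash
python3 - <<'E'
from h import *
o=get_obs(); print(o['time_s'],o['ee_pos'],np.degrees(o['eef_rot']),o['force'],o['grip_width'])
cv2.imwrite("pics/s4.png",cams.camera("side")[80:360,180:540].repeat(2,0).repeat(2,1))
c=cams.calibration("wrist"); cv2.imwrite("pics/w4.png",cams.camera("wrist")); np.savez("w4.npz",**c)
E
```

```text
6.0167 [0.4948492  0.05575988 0.196449  ] [-8.99979675e+01  2.17682224e-02 -8.51675152e+00] [-0.15499243 -0.91791623 -4.78240843] 0.0597972363057199
```

View pics/s4.png

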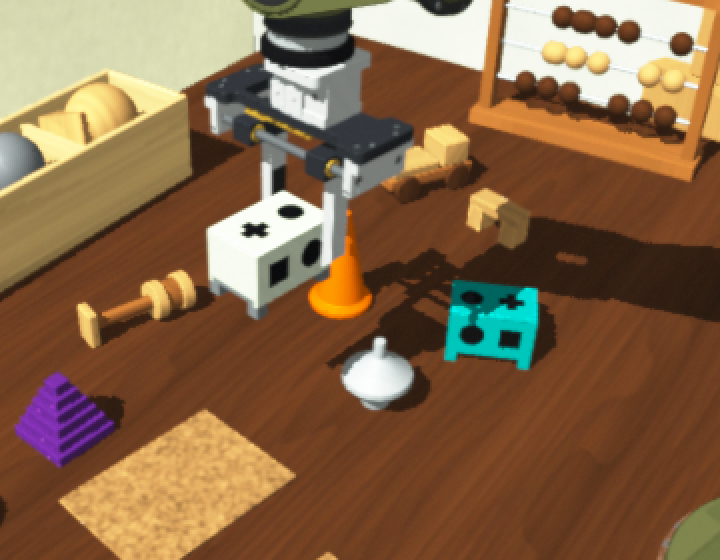

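View pics/w4.png

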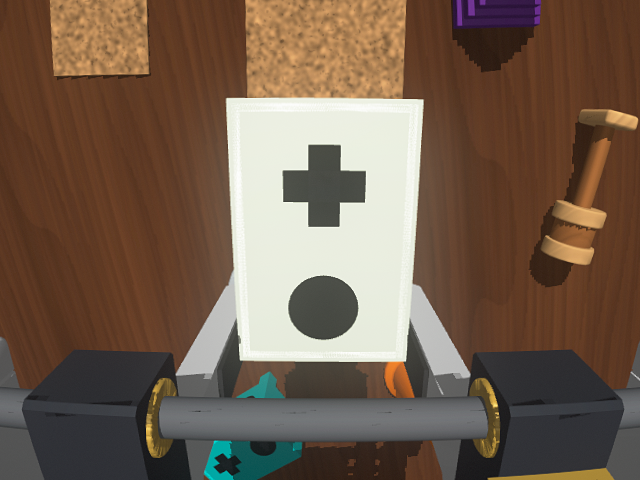

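Call:
step_arm([
  {"grip": 1, "spin": 0, "slide": [0, 0.01, 0]},
  {"grip": 1, "spin": 0, "slide": [0, 0.02, 0]},
  {"grip": 1, "spin": 0, "slide": [0, 0.025, 0]},
  {"grip": 1, "spin": 0, "slide": [0, 0.025, 0]},
  {"grip": 1, "spin": 0, "slide": [0, 0.025, 0]},
  {"grip": 1, "spin": 0, "slide": [0, 0.02, 0]},
  {"grip": 1, "spin": 0, "slide": [0, 0.015, 0]},
  {"grip": 1, "spin": 0, "slide": [0, 0.01, 0]},
  {"grip": 1, "spin": 0, "slide": [0, 0.007, 0]},
  {"grip": 1, "spin": 0, "slide": [0, 0.005, 0]},
  {"grip": 1, "spin": 0, "slide": [0, 0.004, 0]},
  {"grip": 1, "spin": 0, "slide": [0, 0.003, 0]},
  {"grip": 1, "spin": 0, "slide": [0, 0, 0]},
], force=25)

```text
time_s: 7.2
ee_pos: [0.4953, 0.0546, 0.0274]
eef_rot: [-1.571, -0.0, -0.149]
force: [-0.5, -0.0, -4.2]
grip_width: 0.0601
```

```bash
python3 - <<'E'
from h import *
o=get_obs(); print(o['time_s'],o['ee_pos'],np.degrees(o['eef_rot']),o['force'],o['grip_width'])
cv2.imwrite("pics/s5.png",cams.camera("side")[180:360,230:430].repeat(3,0).repeat(3,1))
c=dict(np.load("w4.npz")); c["k1"]=float(c["k1"])
a,b=p2w("wrist",246,97,.004,c),p2w("wrist",404,98,.004,c); print(a,b,np.degrees(np.arctan2(*(b-a)[[1,0]])), (a+b)/2)
import math
ps=[]
for t in range(0,91,5):
    A=math.radians(155.9-t); ps.append((.093*math.cos(A),.093*math.sin(A)))
for t,(p,q) in zip(range(5,91,5),zip(ps,ps[1:])): print(t,"dz %.1f dy %.1f"%((q[0]-p[0])*1e3,-(q[1]-p[1])*1e3))
E
```

```text
7.2 [0.49533801 0.05456769 0.02735917] [-8.99979507e+01 -5.39897367e-03 -8.54713674e+00] [-0.54140692 -0.04346023 -4.16612367] 0.060055112521424106
[0.4459465 0.1580713 0.004    ] [0.57614704 0.13772426 0.004     ] -8.882040195315376 [0.51104677 0.14789778 0.004     ]
5 dz 3.6 dy -7.3
10 dz 4.3 dy -6.9
15 dz 4.8 dy -6.5
20 dz 5.4 dy -6.1
25 dz 5.9 dy -5.6
30 dz 6.4 dy -5.0
35 dz 6.8 dy -4.5
40 dz 7.1 dy -3.9
45 dz 7.4 dy -3.2
50 dz 7.7 dy -2.6
55 dz 7.9 dy -1.9
60 dz 8.0 dy -1.2
65 dz 8.1 dy -0.5
70 dz 8.1 dy 0.2
75 dz 8.1 dy 0.9
80 dz 7.9 dy 1.6
85 dz 7.8 dy 2.3
90 dz 7.5 dy 3.0
```

View pics/s5.png

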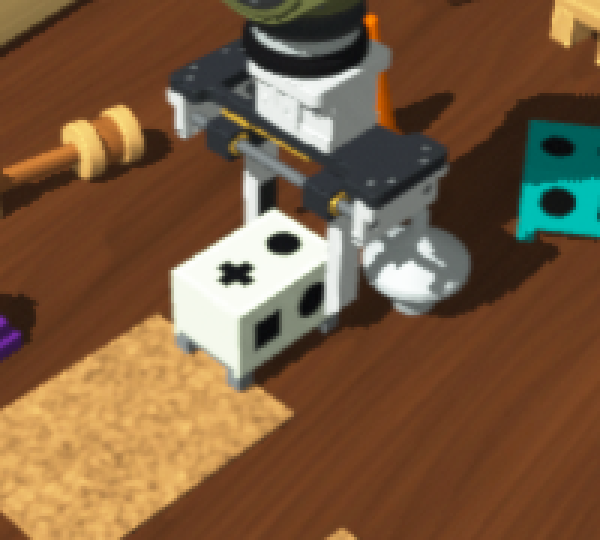

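Call:
step_arm([
  {"grip": 1, "spin": 0, "slide": [0, 0.003, 0]},
  {"grip": 1, "spin": 0, "slide": [0, 0.002, 0]},
  {"grip": 1, "spin": 0, "slide": [0, 0, 0]},
  {"grip": 1, "spin": 0, "slide": [0, 0, 0]},
], force=7)

```text
time_s: 7.58
ee_pos: [0.4955, 0.0546, 0.0226]
eef_rot: [-1.571, -0.0, -0.149]
force: [0.8, -0.2, -2.4]
grip_width: 0.0598
```

Call:
step_arm([
  {"grip": 1, "spin": 0, "slide": [0, -0.0073, 0.0036]},
  {"grip": 1, "spin": 0, "slide": [0, -0.0069, 0.0043]},
  {"grip": 1, "spin": 0, "slide": [0, -0.0065, 0.0048]},
  {"grip": 1, "spin": 0, "slide": [0, -0.0061, 0.0054]},
  {"grip": 1, "spin": 0, "slide": [0, 0, 0]},
], force=7)

```text
time_s: 8.0
ee_pos: [0.4988, 0.0736, 0.0509]
eef_rot: [-1.57, -0.002, -0.148]
force: [-1.2, 0.1, 1.1]
grip_width: 0.0598
```

```bash
python3 - <<'E'
from h import *
o=get_obs(); print(o['time_s'],o['ee_pos'],np.degrees(o['eef_rot']),o['force'],o['grip_width'])
cv2.imwrite("pics/s6.png",cams.camera("side")[180:360,230:430].repeat(3,0).repeat(3,1))
E
```

```text
8.0 [0.49879185 0.07364348 0.05089611] [-89.95599689  -0.12754949  -8.49441056] [-1.23624838  0.12353052  1.05209105] 0.05978034640524348
```

View pics/s6.png

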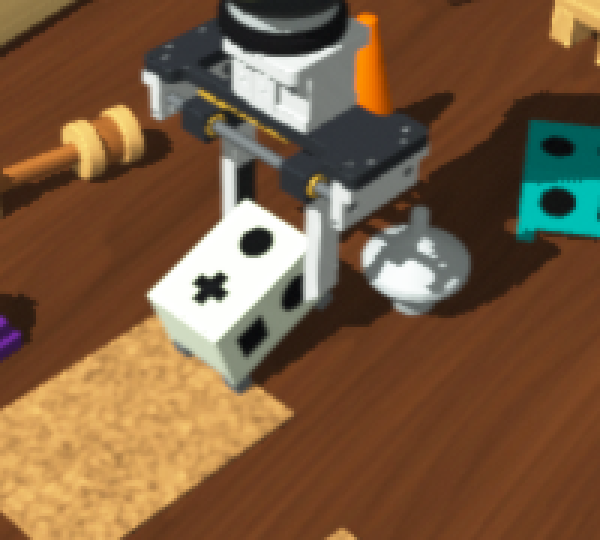

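Call:
step_arm([
  {"grip": 1, "spin": 0, "slide": [0, -0.0056, 0.0059]},
  {"grip": 1, "spin": 0, "slide": [0, -0.005, 0.0064]},
  {"grip": 1, "spin": 0, "slide": [0, -0.0045, 0.0068]},
  {"grip": 1, "spin": 0, "slide": [0, -0.0039, 0.0071]},
  {"grip": 1, "spin": 0, "slide": [0, -0.0032, 0.0074]},
  {"grip": 1, "spin": 0, "slide": [0, -0.0026, 0.0077]},
  {"grip": 1, "spin": 0, "slide": [0, -0.0019, 0.0079]},
  {"grip": 1, "spin": 0, "slide": [0, -0.0012, 0.008]},
  {"grip": 1, "spin": 0, "slide": [0, -0.0005, 0.0081]},
  {"grip": 1, "spin": 0, "slide": [0, 0, 0]},
], force=7)

```text
time_s: 8.88
ee_pos: [0.508, 0.1386, 0.0778]
eef_rot: [-1.57, -0.0, -0.148]
force: [-0.6, 1.1, 3.8]
grip_width: 0.06
```

```bash
python3 - <<'E'
from h import *
o=get_obs(); print(o['time_s'],o['ee_pos'],np.degrees(o['eef_rot']),o['force'],o['grip_width'])
cv2.imwrite("pics/s7.png",cams.camera("side")[180:360,200:400].repeat(3,0).repeat(3,1))
E
```

```text
8.8833 [0.50795658 0.1386088  0.07780238] [-8.99663726e+01 -2.51629714e-02 -8.48540242e+00] [-0.60801726  1.14608698  3.7598781 ] 0.060019014964636484
```

View pics/s7.png

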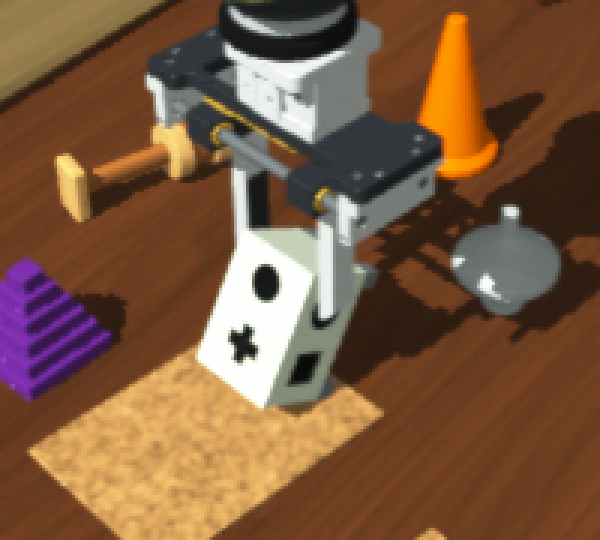

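Call:
step_arm([
  {"grip": 1, "spin": 0, "slide": [0, 0.0002, 0.0081]},
  {"grip": 1, "spin": 0, "slide": [0, 0.0009, 0.0081]},
  {"grip": 1, "spin": 0, "slide": [0, 0.0016, 0.0079]},
  {"grip": 1, "spin": 0, "slide": [0, 0.0023, 0.0078]},
  {"grip": 1, "spin": 0, "slide": [0, 0.003, 0.0075]},
  {"grip": 1, "spin": 0, "slide": [0, 0, 0]},
  {"grip": 1, "spin": 0, "slide": [0, 0, 0]},
], force=7)

```text
time_s: 9.52
ee_pos: [0.5132, 0.1763, 0.069]
eef_rot: [-1.571, 0.001, -0.148]
force: [-0.4, 0.0, -4.5]
grip_width: 0.0597
```

```bash
python3 - <<'E'
from h import *
o=get_obs(); print(o['time_s'],o['ee_pos'],np.degrees(o['eef_rot']),o['force'],o['grip_width'])
cv2.imwrite("pics/s8.png",cams.camera("side")[180:360,200:400].repeat(3,0).repeat(3,1))
E
```

```text
9.5167 [0.513225   0.17631361 0.06899308] [-9.00296695e+01  5.57226781e-02 -8.49789300e+00] [-3.57611427e-01  3.84240132e-03 -4.48988057e+00] 0.05965780823764314
```

View pics/s8.png

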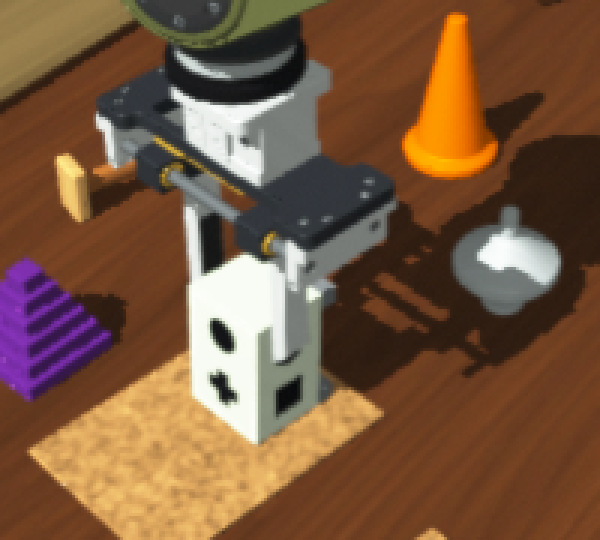

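Call:
step_arm([
  {"grip": 1, "spin": 0, "slide": [0, 0.0015, 0]},
  {"grip": 1, "spin": 0, "slide": [0, 0.0015, 0]},
  {"grip": 1, "spin": 0, "slide": [0, 0, 0]},
], force=7)

```text
time_s: 9.82
ee_pos: [0.5139, 0.1763, 0.0672]
eef_rot: [-1.57, -0.001, -0.15]
force: [-1.2, 3.7, 3.4]
grip_width: 0.0598
```

Call:
step_arm([
  {"grip": 1, "spin": 0, "slide": [0, -0.0008, 0]},
  {"grip": 0.2, "spin": 0, "slide": [0, 0, 0]},
  {"grip": 0, "spin": 0, "slide": [0, 0, 0]},
  {"grip": -0.5, "spin": 0, "slide": [0, 0, 0]},
  {"grip": -1, "spin": 0, "slide": [0, 0, 0]},
  {"grip": -1, "spin": 0, "slide": [0, 0, 0]},
  {"grip": -1, "spin": 0, "slide": [0, 0, 0]},
  {"grip": -1, "spin": 0, "slide": [0, 0, 0]},
  {"grip": -1, "spin": 0, "slide": [0, 0, 0]},
], force=7)

```text
time_s: 10.57
ee_pos: [0.5136, 0.176, 0.0675]
eef_rot: [-1.571, -0.0, -0.149]
force: [-0.8, 0.3, -0.3]
grip_width: 0.0932
```

```bash
python3 - <<'E'
from h import *
o=get_obs(); print(o['time_s'],o['ee_pos'],np.degrees(o['eef_rot']),o['force'],o['grip_width'])
s=cams.camera("side"); cv2.imwrite("pics/s9f.png",s)
cv2.imwrite("pics/s9.png",s[180:360,200:400].repeat(3,0).repeat(3,1))
c=cams.calibration("wrist"); cv2.imwrite("pics/w9.png",cams.camera("wrist")); np.savez("w9.npz",**c)
E
```

```text
10.5667 [0.51359331 0.17601196 0.0675191 ] [-9.00000056e+01 -8.19652812e-03 -8.54108462e+00] [-0.82431437  0.33959062 -0.30501436] 0.09315454951825253
```

View pics/s9.png

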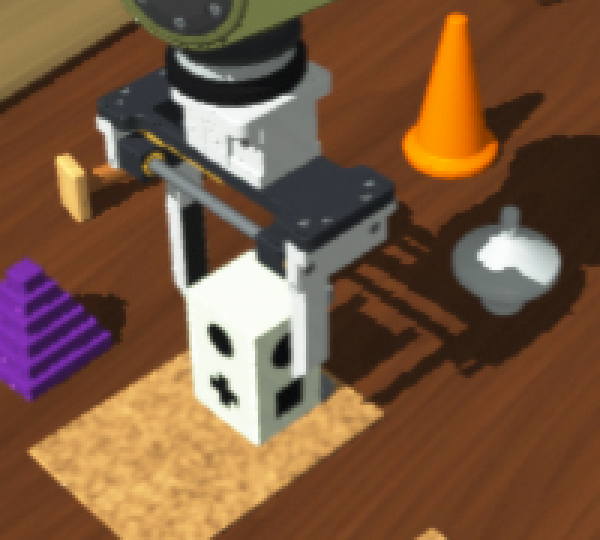

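View pics/w9.png

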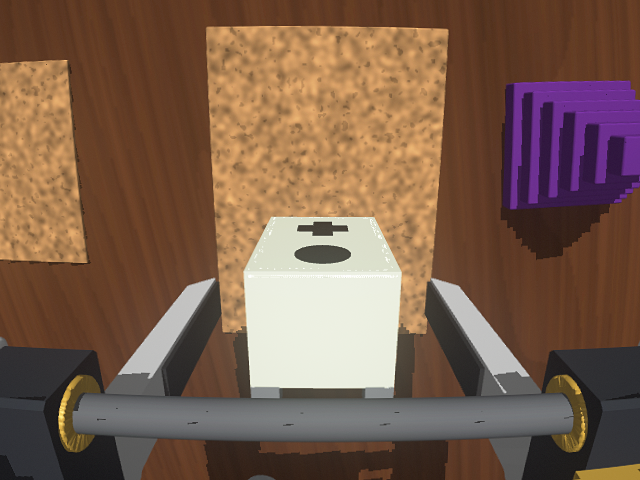

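```bash
python3 - <<'E'
from h import *
np.set_printoptions(precision=4,suppress=True)
w=cv2.imread("pics/w9.png")
crop(w,190,10,280,210,2.8,"pics/w9a.png"); crop(w,210,200,240,180,3.3,"pics/w9b.png")
E
```

```text
(no output)
```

View pics/w9b.png

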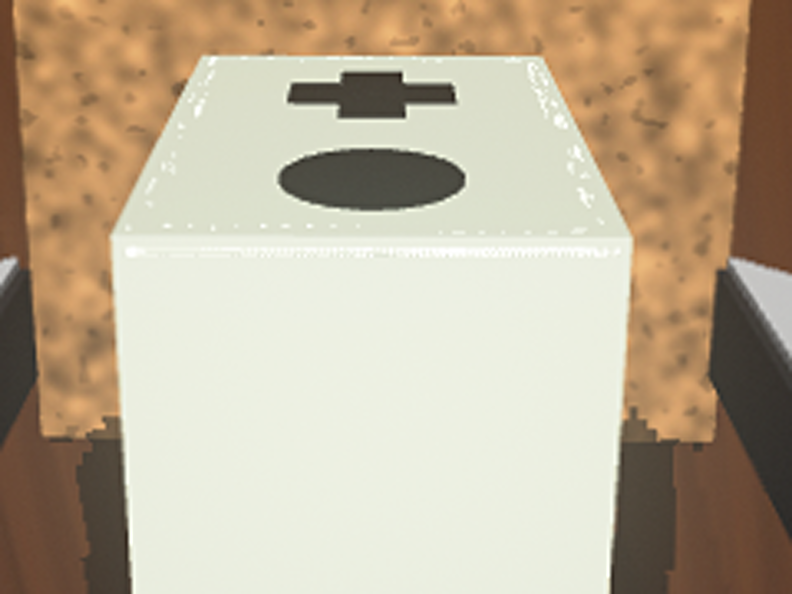

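View pics/w9a.png

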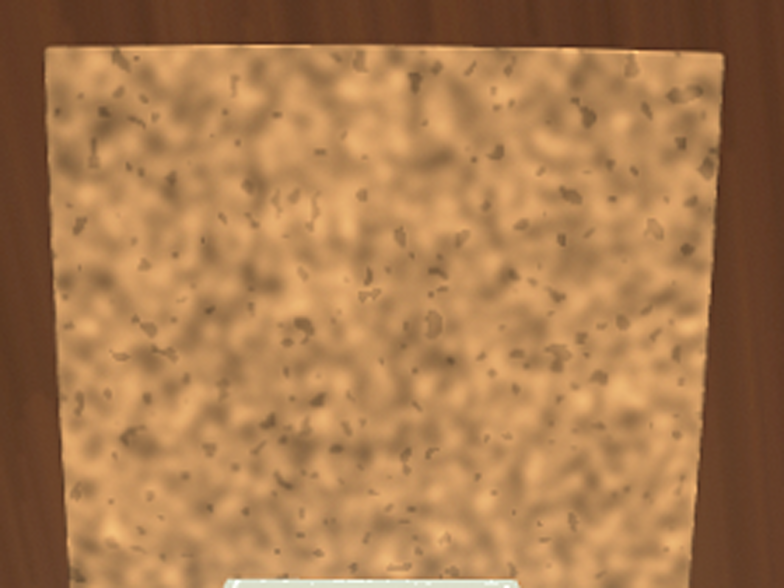

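```bash
python3 - <<'E'
from h import *
np.set_printoptions(precision=4,suppress=True)
c=dict(np.load("w9.npz")); c["k1"]=float(c["k1"])
a=lambda x,y:(x/2.8+190,y/2.8+10); b=lambda x,y:(x/3.3+210,y/3.3+200)
M=np.array([p2w("wrist",*q,.004,c) for q in [a(45,47),a(724,53),b(715,442),b(42,438)]])
print(M,M.mean(0)[:2]); an=lambda d:np.degrees(np.arctan2(d[1],d[0]))
print([an(M[j]-M[i]) for i,j in [(0,1),(3,2)]],[an(M[j]-M[i]) for i,j in [(3,0),(2,1)]],[np.linalg.norm(M[i]-M[j]) for i,j in [(0,1),(3,2),(3,0),(2,1)]])
B=[p2w("wrist",*b(*q),z,c) for q,z in [((113,238),.094),((631,240),.094),((204,56),.004),((543,57),.004)]]
for p in B:print(p)
print(an(B[1]-B[0]),an(B[3]-B[2]))
E
```

```text
[[0.4711 0.3105 0.004 ]
 [0.5986 0.2904 0.004 ]
 [0.5709 0.1131 0.004 ]
 [0.443  0.1333 0.004 ]] [0.5209 0.2118]
[np.float64(-8.961836913036818), np.float64(-8.994460096103197)] [np.float64(80.98224465663824), np.float64(81.1391130285341)] [np.float64(0.12899706467117725), np.float64(0.12948824260812544), np.float64(0.1793463425411911), np.float64(0.1794202638817006)]
[0.4873 0.2027 0.094 ]
[0.5462 0.1935 0.094 ]
[0.4877 0.2027 0.004 ]
[0.5466 0.1936 0.004 ]
-8.820239900970098 -8.747032663384148
```

Call:
step_arm([
  {"grip": -1, "spin": 0.45, "slide": [0, 0, -0.004]},
  {"grip": -1, "spin": 0, "slide": [0, 0, -0.004]},
  {"grip": 1, "spin": 0, "slide": [0, 0, 0]},
  {"grip": 1, "spin": 0, "slide": [0, 0, 0]},
  {"grip": 1, "spin": 0, "slide": [0, 0, 0]},
  {"grip": 1, "spin": 0, "slide": [0, 0, 0]},
  {"grip": 1, "spin": 0, "slide": [0, 0, 0]},
  {"grip": 1, "spin": 0, "slide": [0, 0, 0]},
  {"grip": 1, "spin": 0, "slide": [0, 0, 0]},
  {"grip": 1, "spin": 0, "slide": [0, 0, 0]},
], force=7)

```text
time_s: 11.5
ee_pos: [0.5123, 0.1682, 0.0674]
eef_rot: [-1.571, 0.0, -0.157]
force: [-0.4, 0.5, 0.1]
grip_width: 0.06
```

```bash
python3 - <<'E'
from h import *
import math
o=get_obs(); print(o['time_s'],o['ee_pos'],np.degrees(o['eef_rot']),o['force'],o['grip_width'])
e=np.array([.517,.1981]); d=o['ee_pos'][:2]-e; u=np.array([.156,.988]); x0=d@u; z0=o['ee_pos'][2]+.019-.004
print(x0,z0); R=math.hypot(x0,z0); A0=math.atan2(z0,x0); ps=[(R*math.cos(A0-math.radians(t)),R*math.sin(A0-math.radians(t))) for t in range(0,91,5)]
for t,(p,q) in zip(range(5,91,5),zip(ps,ps[1:])): print(t,"dz %.1f dy %.1f"%((q[0]-p[0])*1e3,-(q[1]-p[1])*1e3))
E
```

```text
11.5 [0.51230026 0.16819893 0.06744345] [-8.99965597e+01  2.79820641e-03 -8.98861746e+00] [-0.35406067  0.48819925  0.05504397] 0.05998229188164578
-0.030275417961822704 0.08244345040518206
5 dz 7.3 dy -2.3
10 dz 7.5 dy -1.7
15 dz 7.6 dy -1.0
20 dz 7.7 dy -0.4
25 dz 7.7 dy 0.3
30 dz 7.6 dy 1.0
35 dz 7.5 dy 1.6
40 dz 7.3 dy 2.3
45 dz 7.1 dy 2.9
50 dz 6.8 dy 3.5
55 dz 6.5 dy 4.1
60 dz 6.1 dy 4.6
65 dz 5.7 dy 5.2
70 dz 5.2 dy 5.6
75 dz 4.7 dy 6.1
80 dz 4.1 dy 6.5
85 dz 3.6 dy 6.8
90 dz 3.0 dy 7.1
```

Call:
step_arm([
  {"grip": 1, "spin": 0, "slide": [0, -0.0017, 0.0073]},
  {"grip": 1, "spin": 0, "slide": [0, -0.0015, 0.0075]},
  {"grip": 1, "spin": 0, "slide": [0, -0.001, 0.0076]},
  {"grip": 1, "spin": 0, "slide": [0, -0.0004, 0.0077]},
  {"grip": 1, "spin": 0, "slide": [0, 0.0003, 0.0077]},
  {"grip": 1, "spin": 0, "slide": [0, 0.001, 0.0076]},
  {"grip": 1, "spin": 0, "slide": [0, 0, 0]},
], force=7)

```text
time_s: 12.08
ee_pos: [0.5194, 0.2144, 0.0704]
eef_rot: [-1.571, 0.0, -0.156]
force: [-0.1, -1.1, -4.4]
grip_width: 0.0601
```

```bash
python3 - <<'E'
from h import *
o=get_obs(); print(o['time_s'],o['ee_pos'],np.degrees(o['eef_rot']),o['force'],o['grip_width'])
cv2.imwrite("pics/s10.png",cams.camera("side")[180:360,180:380].repeat(3,0).repeat(3,1))
E
```

```text
12.0833 [0.5193562  0.21443365 0.0703649 ] [-8.99952099e+01  1.67091262e-02 -8.92559690e+00] [-0.13533695 -1.08340828 -4.40529874] 0.060065687203714274
```

View pics/s10.png

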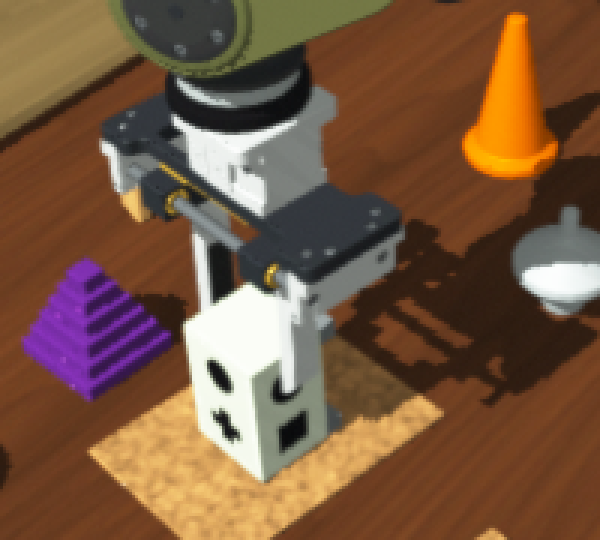

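Call:
step_arm([
  {"grip": 1, "spin": 0, "slide": [0, -0.003, 0]},
  {"grip": 1, "spin": 0, "slide": [0, -0.003, -0.005]},
  {"grip": 1, "spin": 0, "slide": [0, 0, -0.01]},
  {"grip": 1, "spin": 0, "slide": [0, 0, -0.015]},
  {"grip": 1, "spin": 0, "slide": [0, 0, -0.015]},
  {"grip": 1, "spin": 0, "slide": [0.001, 0, -0.012]},
  {"grip": 1, "spin": 0, "slide": [0.001, 0, -0.006]},
  {"grip": 1, "spin": 0, "slide": [0, 0.003, -0.002]},
  {"grip": 1, "spin": 0, "slide": [0, 0.002, 0]},
  {"grip": 1, "spin": 0, "slide": [0, 0, 0]},
], force=12)

```text
time_s: 12.97
ee_pos: [0.511, 0.1485, 0.0712]
eef_rot: [-1.571, 0.001, -0.157]
force: [-0.3, -0.3, -3.0]
grip_width: 0.0598
```

Call:
step_arm([
  {"grip": 1, "spin": 0, "slide": [0, 0.0015, 0]},
  {"grip": 1, "spin": 0, "slide": [0, 0.001, 0]},
  {"grip": 1, "spin": 0, "slide": [0, 0, 0]},
], force=6)

```text
time_s: 13.22
ee_pos: [0.5111, 0.1488, 0.0689]
eef_rot: [-1.571, 0.0, -0.156]
force: [0.2, -0.1, -5.0]
grip_width: 0.0601
```

```bash
python3 - <<'E'
from h import *
o=get_obs(); print(o['time_s'],o['ee_pos'],np.degrees(o['eef_rot']),o['force'],o['grip_width'])
cv2.imwrite("pics/s11.png",cams.camera("side")[180:360,180:380].repeat(3,0).repeat(3,1))
E
```

```text
13.2167 [0.51111857 0.14880514 0.06894579] [-9.00054249e+01  1.98508621e-02 -8.95848866e+00] [ 0.22628587 -0.12350134 -5.02971657] 0.06011055564014324
```

View pics/s11.png

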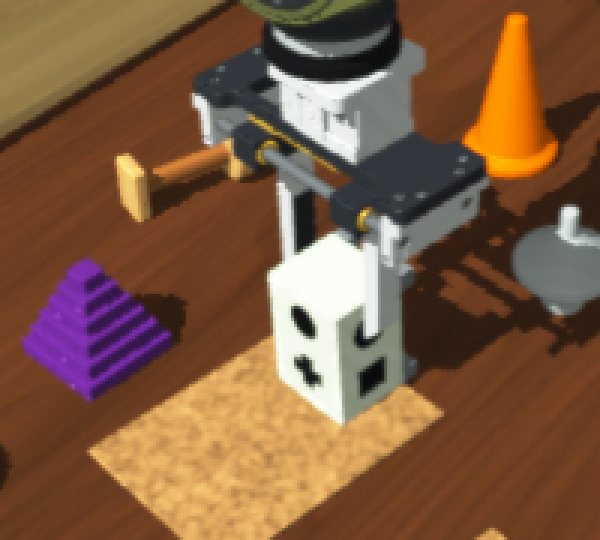

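Nearly touching; I'll lower to contact and release.

Call:
step_arm([
  {"grip": 1, "spin": 0, "slide": [0, 0.001, 0]},
  {"grip": 1, "spin": 0, "slide": [0, 0.001, 0]},
  {"grip": 1, "spin": 0, "slide": [0, 0, 0]},
], force=5)

```text
time_s: 13.52
ee_pos: [0.5114, 0.1485, 0.0676]
eef_rot: [-1.571, -0.0, -0.157]
force: [-1.0, -1.5, 1.7]
grip_width: 0.0601
```

Call:
step_arm([
  {"grip": 0.2, "spin": 0, "slide": [0, 0, 0]},
  {"grip": 0, "spin": 0, "slide": [0, 0, 0]},
  {"grip": -0.5, "spin": 0, "slide": [0, 0, 0]},
  {"grip": -1, "spin": 0, "slide": [0, 0, 0]},
  {"grip": -1, "spin": 0, "slide": [0, 0, 0]},
  {"grip": -1, "spin": 0, "slide": [0, 0.008, -0.004]},
  {"grip": -1, "spin": 0, "slide": [0, 0.01, -0.006]},
  {"grip": -1, "spin": 0, "slide": [0, 0.0075, -0.004]},
  {"grip": -1, "spin": 0, "slide": [0, 0, 0]},
  {"grip": -1, "spin": 0, "slide": [0, 0, 0]},
], force=5)

```text
time_s: 14.35
ee_pos: [0.5087, 0.1342, 0.041]
eef_rot: [-1.571, 0.001, -0.158]
force: [-0.1, -0.3, -0.3]
grip_width: 0.0937
```

```bash
python3 - <<'E'
from h import *
o=get_obs(); print(o['time_s'],o['ee_pos'],np.degrees(o['eef_rot']),o['force'],o['grip_width'])
c=cams.calibration("wrist"); w=cams.camera("wrist"); cv2.imwrite("pics/w12.png",w); np.savez("w12.npz",**c)
cv2.imwrite("pics/s12.png",cams.camera("side")[180:360,180:380].repeat(3,0).repeat(3,1))
E
```

```text
14.35 [0.50868937 0.13420127 0.04099221] [-9.00250066e+01  8.01579549e-02 -9.03117129e+00] [-0.10285557 -0.27487494 -0.27714239] 0.09366061071511346
```

View pics/w12.png

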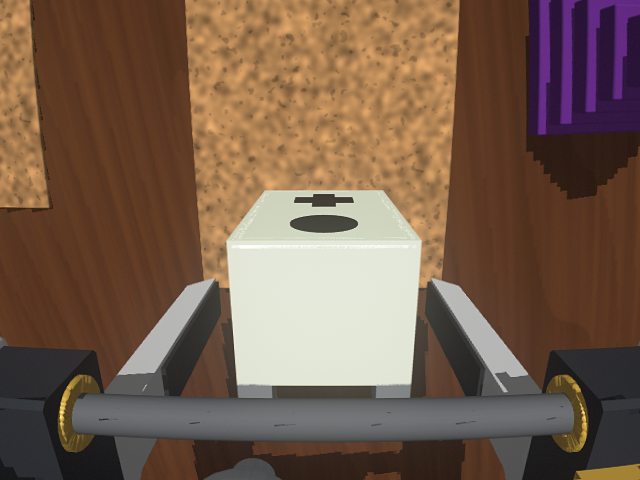

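View pics/s12.png

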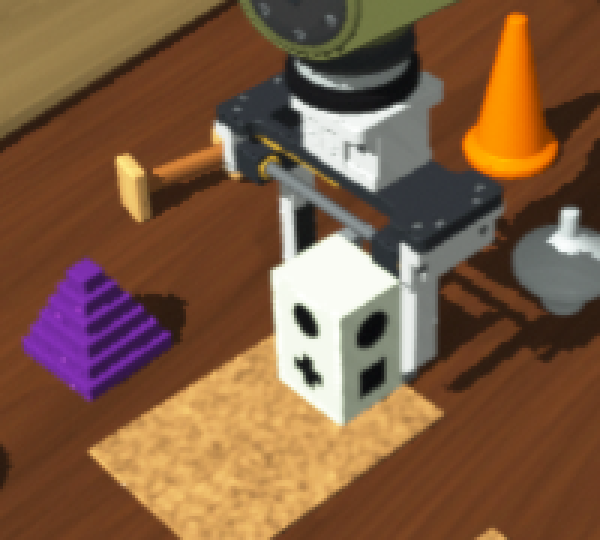

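```bash
python3 - <<'E'
from h import *
import math
np.set_printoptions(precision=4,suppress=True)
c=dict(np.load("w12.npz")); c["k1"]=float(c["k1"])
B=[p2w("wrist",*q,z,c) for q,z in [((228,243),.094),((421,242),.094),((264,191),.004),((382,191),.004),((236,385),.094),((412,385),.094)]]
for p in B:print(p)
m=np.array([.5209,.2118]); u=np.array([.156,.988]); l=np.array([.988,-.156])
e=(B[0]+B[1])[:2]/2; o=get_obs()['ee_pos']; d=o[:2]-e
print("edge u,l",(e-m)@u,(e-m)@l,"pin u",d@u,"lat",d@l)
x0=d@u; z0=o[2]+.019-.004
R=math.hypot(x0,z0); A0=math.atan2(z0,x0);print(R,math.degrees(A0)); ps=[(R*math.cos(A0-math.radians(t)),R*math.sin(A0-math.radians(t))) for t in range(0,91,5)]
for t,(p,q) in zip(range(5,91,5),zip(ps,ps[1:])): print(t,"dz %.1f dy %.1f"%((q[0]-p[0])*1e3,-(q[1]-p[1])*1e3))
E
```

```text
[0.4864 0.1803 0.094 ]
[0.5451 0.1713 0.094 ]
[0.4858 0.1807 0.004 ]
[0.5451 0.1713 0.004 ]
[0.4776 0.1298 0.094 ]
[0.5376 0.1203 0.094 ]
edge u,l -0.036402284285524666 0.0005500239003447547 pin u -0.04167821415978264 lat -5.4461945402826777e-05
0.07050429321208836 126.23825643949493
5 dz 5.1 dy -3.4
10 dz 5.4 dy -3.0
15 dz 5.6 dy -2.5
20 dz 5.8 dy -2.0
25 dz 6.0 dy -1.5
30 dz 6.1 dy -0.9
35 dz 6.1 dy -0.4
40 dz 6.1 dy 0.1
45 dz 6.1 dy 0.7
50 dz 6.0 dy 1.2
55 dz 5.9 dy 1.7
60 dz 5.7 dy 2.2
65 dz 5.5 dy 2.7
70 dz 5.3 dy 3.2
75 dz 5.0 dy 3.6
80 dz 4.6 dy 4.1
85 dz 4.3 dy 4.4
90 dz 3.8 dy 4.8
```

Call:
step_arm([
  {"grip": -1, "spin": 0, "slide": [0, 0, -0.003]},
  {"grip": 1, "spin": 0, "slide": [0, 0, 0]},
  {"grip": 1, "spin": 0, "slide": [0, 0, 0]},
  {"grip": 1, "spin": 0, "slide": [0, 0, 0]},
  {"grip": 1, "spin": 0, "slide": [0, 0, 0]},
  {"grip": 1, "spin": 0, "slide": [0, 0, 0]},
  {"grip": 1, "spin": 0, "slide": [0, 0, 0]},
  {"grip": 1, "spin": 0, "slide": [0, 0, 0]},
  {"grip": 1, "spin": 0, "slide": [0, 0, 0]},
  {"grip": 1, "spin": 0, "slide": [0, -0.0034, 0.0051]},
  {"grip": 1, "spin": 0, "slide": [0, -0.0031, 0.0054]},
  {"grip": 1, "spin": 0, "slide": [0, -0.0026, 0.0056]},
  {"grip": 1, "spin": 0, "slide": [0, 0, 0]},
], force=6)

```text
time_s: 15.53
ee_pos: [0.5114, 0.1488, 0.0514]
eef_rot: [-1.57, -0.001, -0.156]
force: [-0.4, 1.0, -3.5]
grip_width: 0.0599
```

```bash
python3 - <<'E'
from h import *
o=get_obs(); print(o['time_s'],o['ee_pos'],np.degrees(o['eef_rot']),o['force'],o['grip_width'])
cv2.imwrite("pics/s13.png",cams.camera("side")[180:360,180:380].repeat(3,0).repeat(3,1))
E
```

```text
15.5333 [0.51143712 0.14875266 0.05140772] [-8.99733268e+01 -4.43122827e-02 -8.94370540e+00] [-0.43396497  1.0417534  -3.50178851] 0.05989339317079286
```

View pics/s13.png

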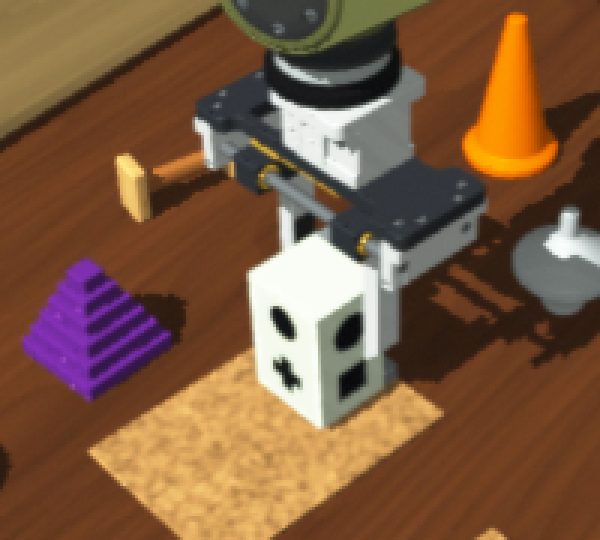

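Call:
step_arm([
  {"grip": 1, "spin": 0, "slide": [0, 0.004, 0]},
  {"grip": 1, "spin": 0, "slide": [0, 0.003, 0]},
  {"grip": 1, "spin": 0, "slide": [0, 0.0015, 0]},
  {"grip": 1, "spin": 0, "slide": [0, 0.001, 0]},
  {"grip": 1, "spin": 0, "slide": [0, 0, 0]},
], force=4)

```text
time_s: 16.0
ee_pos: [0.5111, 0.1473, 0.0412]
eef_rot: [-1.571, 0.0, -0.157]
force: [0.0, -1.9, -1.5]
grip_width: 0.0598
```

```bash
python3 - <<'E'
from h import *
o=get_obs(); print(o['time_s'],o['ee_pos'],np.degrees(o['eef_rot']),o['force'],o['grip_width'])
cv2.imwrite("pics/s14.png",cams.camera("side")[180:360,180:380].repeat(3,0).repeat(3,1))
E
```

```text
16.0 [0.51114638 0.14733821 0.04121836] [-9.00049095e+01  1.77638686e-08 -9.01243512e+00] [ 0.0133931  -1.93046446 -1.46983319] 0.05976938414706266
```

View pics/s14.png

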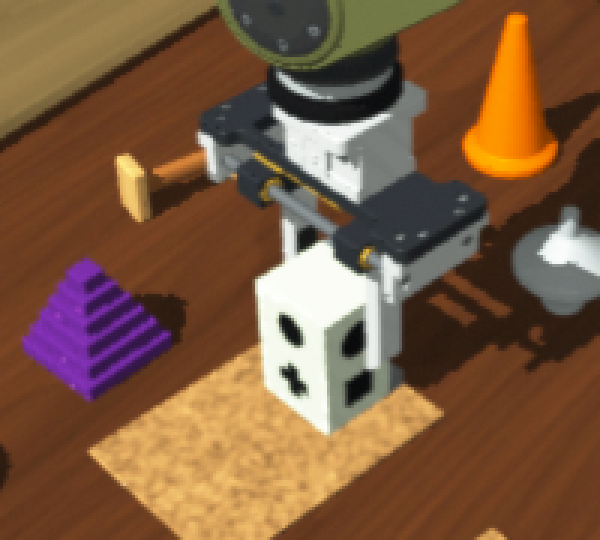

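Call:
step_arm([
  {"grip": 1, "spin": 0, "slide": [0, 0.0007, -0.001]},
  {"grip": 1, "spin": 0, "slide": [0, 0, 0]},
  {"grip": 0.25, "spin": 0, "slide": [0, 0, 0]},
  {"grip": 0.1, "spin": 0, "slide": [0, 0, 0]},
  {"grip": -0.2, "spin": 0, "slide": [0, 0, 0]},
  {"grip": -0.2, "spin": 0, "slide": [0, 0, 0]},
  {"grip": -0.2, "spin": 0, "slide": [0, 0.007, -0.001]},
  {"grip": -0.2, "spin": 0, "slide": [0, 0.008, -0.001]},
  {"grip": -0.2, "spin": 0, "slide": [0, 0.006, -0.001]},
  {"grip": -0.2, "spin": 0, "slide": [0, 0, 0]},
], force=3)

```text
time_s: 16.88
ee_pos: [0.51, 0.1432, 0.0181]
eef_rot: [-1.571, 0.001, -0.157]
force: [0.3, 0.5, -4.7]
grip_width: 0.0597
```

```bash
python3 - <<'E'
from h import *
o=get_obs(); print(o['time_s'],o['ee_pos'],np.degrees(o['eef_rot']),o['force'],o['grip_width'])
c=cams.calibration("wrist"); w=cams.camera("wrist"); cv2.imwrite("pics/w15.png",w); np.savez("w15.npz",**c)
cv2.imwrite("pics/s15.png",cams.camera("side")[180:360,180:380].repeat(3,0).repeat(3,1))
E
```

```text
16.8833 [0.51002639 0.14319371 0.01811147] [-9.00382920e+01  7.51299084e-02 -9.00456170e+00] [ 0.2663511   0.52906699 -4.68230346] 0.05972441404242773
```

View pics/w15.png

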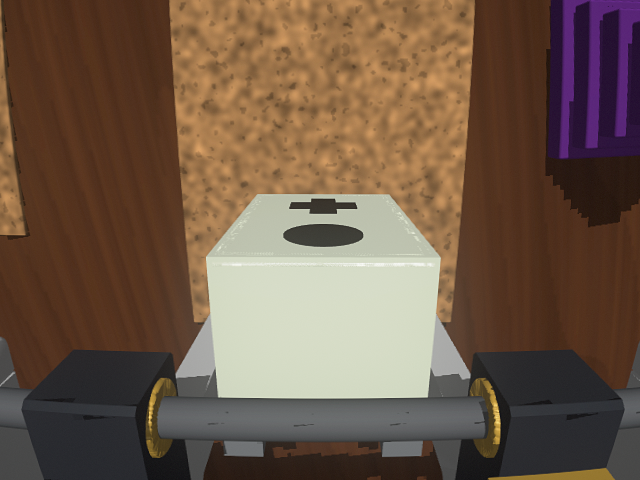

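View pics/s15.png

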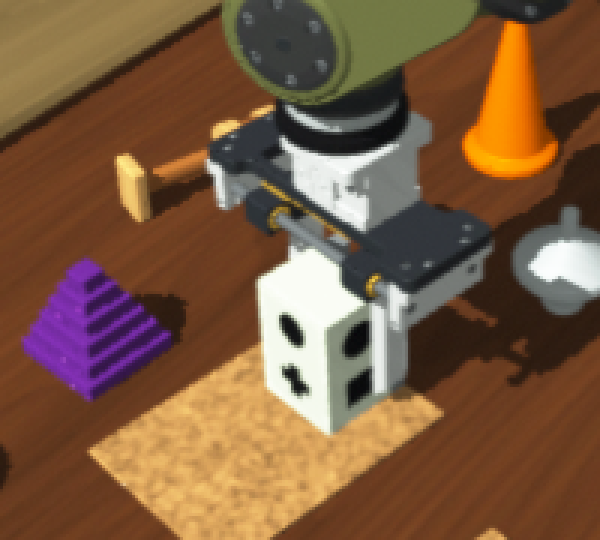

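```bash
cat > pin.py <<'E'
from h import *
import math,sys
def go(f,a,b):
    c=dict(np.load(f)); c["k1"]=float(c["k1"])
    B=[p2w("wrist",*a,.094,c),p2w("wrist",*b,.094,c)]
    m=np.array([.5209,.2118]); u=np.array([.156,.988]); l=np.array([.988,-.156])
    e=(B[0]+B[1])[:2]/2; o=get_obs()['ee_pos']; d=o[:2]-e
    print("edge u,l",(e-m)@u,(e-m)@l,"pin u",d@u,"lat",d@l,"h",32+1e3*(d@u),"g",o[2]*1e3+15-45)
E
python3 -c "
from pin import *
go('w15.npz',(207,258),(440,257))"
```

```text
edge u,l -0.024355060486263663 8.585863299259656e-05 pin u -0.04497862667430462 lat -0.00038604156530546406 h -12.978626674304621 g -11.278900068014387
```

Call:
step_arm([
  {"grip": -0.6, "spin": 0, "slide": [0, 0, 0]},
  {"grip": -1, "spin": 0, "slide": [0, 0, 0]},
  {"grip": -1, "spin": 0, "slide": [0, 0, 0]},
  {"grip": -1, "spin": 0, "slide": [0, 0, -0.002]},
  {"grip": -1, "spin": 0, "slide": [0, 0, -0.002]},
  {"grip": 1, "spin": 0, "slide": [0, 0, 0]},
  {"grip": 1, "spin": 0, "slide": [0, 0, 0]},
  {"grip": 1, "spin": 0, "slide": [0, 0, 0]},
  {"grip": 1, "spin": 0, "slide": [0, 0, 0]},
  {"grip": 1, "spin": 0, "slide": [0, 0, 0]},
  {"grip": 1, "spin": 0, "slide": [0, 0, 0]},
  {"grip": 1, "spin": 0, "slide": [0, 0, 0]},
  {"grip": 1, "spin": 0, "slide": [0, 0, 0]},
  {"grip": 1, "spin": 0, "slide": [0, 0, 0]},
], force=4)

```text
time_s: 18.15
ee_pos: [0.5098, 0.1397, 0.0196]
eef_rot: [-1.571, 0.0, -0.157]
force: [-0.2, 0.6, -0.3]
grip_width: 0.0601
```

```bash
python3 - <<'E'
from h import *
import math
o=get_obs(); print(o['time_s'],o['ee_pos'],np.degrees(o['eef_rot']),o['force'],o['grip_width'])
c=cams.calibration("wrist"); w=cams.camera("wrist"); crop(w,180,170,280,210,2.8,"pics/w16.png"); np.savez("w16.npz",**c)
x0,z0=-.049,o['ee_pos'][2]+.015
R=math.hypot(x0,z0); A0=math.atan2(z0,x0);print(R,math.degrees(A0)); ps=[(R*math.cos(A0-math.radians(t)),R*math.sin(A0-math.radians(t))) for t in range(0,91,5)]
for t,(p,q) in zip(range(5,91,5),zip(ps,ps[1:])): print(t,"dz %.1f dy %.1f"%((q[0]-p[0])*1e3,-(q[1]-p[1])*1e3))
E
```

```text
18.15 [0.5098137  0.13967654 0.01962886] [-8.99992842e+01  5.03837105e-03 -8.99179523e+00] [-0.19001482  0.62042093 -0.31686008] 0.06009052450088823
0.060001318616835025 144.7507112143809
5 dz 3.2 dy -4.1
10 dz 3.6 dy -3.8
15 dz 3.9 dy -3.5
20 dz 4.2 dy -3.2
25 dz 4.4 dy -2.8
30 dz 4.7 dy -2.4
35 dz 4.8 dy -2.0
40 dz 5.0 dy -1.6
45 dz 5.1 dy -1.1
50 dz 5.2 dy -0.7
55 dz 5.2 dy -0.2
60 dz 5.2 dy 0.3
65 dz 5.2 dy 0.7
70 dz 5.1 dy 1.2
75 dz 5.0 dy 1.6
80 dz 4.8 dy 2.0
85 dz 4.6 dy 2.4
90 dz 4.4 dy 2.8
```

View pics/w16.png

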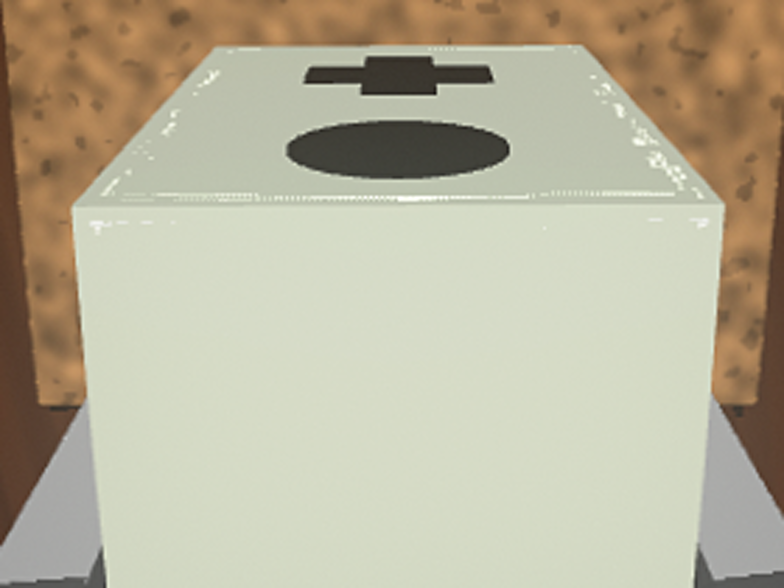

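Call:
step_arm([
  {"grip": 1, "spin": 0, "slide": [0, -0.0041, 0.0032]},
  {"grip": 1, "spin": 0, "slide": [0, -0.0038, 0.0036]},
  {"grip": 1, "spin": 0, "slide": [0, -0.0035, 0.0039]},
  {"grip": 1, "spin": 0, "slide": [0, 0, 0]},
], force=4)

```text
time_s: 18.53
ee_pos: [0.512, 0.1511, 0.0319]
eef_rot: [-1.57, -0.001, -0.156]
force: [-0.7, 0.5, 0.2]
grip_width: 0.0601
```

```bash
python3 - <<'E'
from h import *
o=get_obs(); print(o['time_s'],o['ee_pos'],np.degrees(o['eef_rot']),o['force'],o['grip_width'])
cv2.imwrite("pics/s17.png",cams.camera("side")[180:360,180:380].repeat(3,0).repeat(3,1))
E
```

```text
18.5333 [0.51197065 0.15109323 0.03189178] [-8.99659818e+01 -6.28930756e-02 -8.96108843e+00] [-0.6771027   0.48836425  0.16616886] 0.06007105263619136
```

View pics/s17.png

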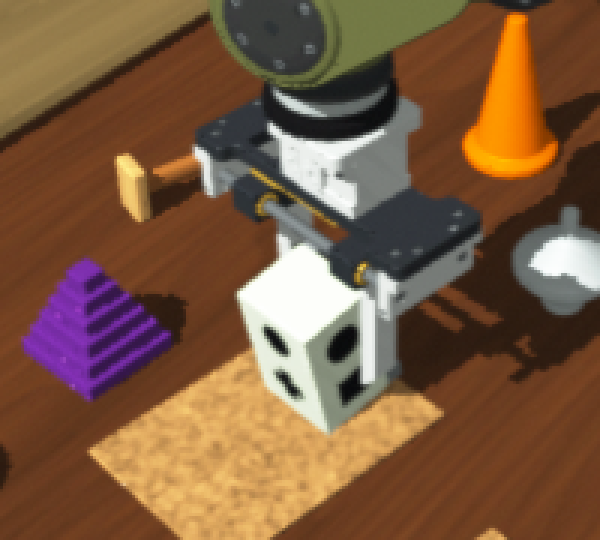

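Call:
step_arm([
  {"grip": 1, "spin": 0, "slide": [0, -0.0032, 0.0042]},
  {"grip": 1, "spin": 0, "slide": [0, -0.0028, 0.0044]},
  {"grip": 1, "spin": 0, "slide": [0, -0.0024, 0.0047]},
  {"grip": 1, "spin": 0, "slide": [0, -0.002, 0.0048]},
  {"grip": 1, "spin": 0, "slide": [0, -0.0016, 0.005]},
  {"grip": 1, "spin": 0, "slide": [0, 0, 0]},
], force=4)

```text
time_s: 19.08
ee_pos: [0.5154, 0.174, 0.0434]
eef_rot: [-1.57, -0.001, -0.156]
force: [0.5, 0.8, -4.3]
grip_width: 0.0603
```

```bash
python3 - <<'E'
from h import *
o=get_obs(); print(o['time_s'],o['ee_pos'],np.degrees(o['eef_rot']),o['force'],o['grip_width'])
cv2.imwrite("pics/s18.png",cams.camera("side")[180:360,180:380].repeat(3,0).repeat(3,1))
E
```

```text
19.0833 [0.51535726 0.17402827 0.0433772 ] [-8.99798125e+01 -2.92689533e-02 -8.94934667e+00] [ 0.48927621  0.82076688 -4.27051696] 0.06034437672937991
```

View pics/s18.png

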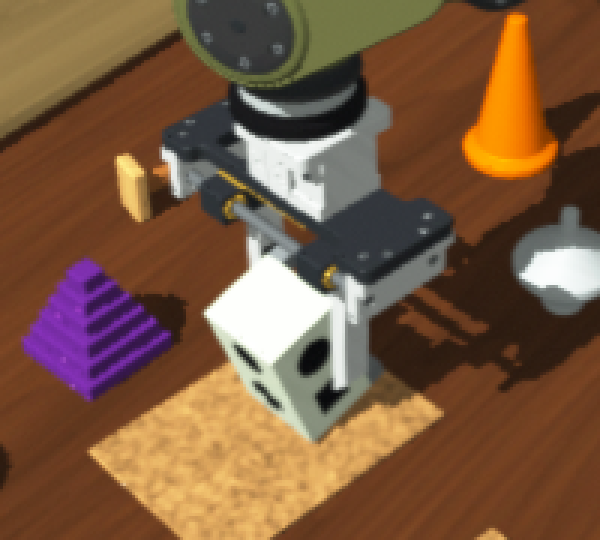

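Call:
step_arm([
  {"grip": 1, "spin": 0, "slide": [0, -0.0004, 0.0051]},
  {"grip": 1, "spin": 0, "slide": [0, 0.0, 0.0052]},
  {"grip": 1, "spin": 0, "slide": [0, 0.0002, 0.0052]},
  {"grip": 1, "spin": 0, "slide": [0, 0.0005, 0.0052]},
  {"grip": 1, "spin": 0, "slide": [0, 0, 0]},
], force=4)

```text
time_s: 19.55
ee_pos: [0.5184, 0.1944, 0.0426]
eef_rot: [-1.571, 0.0, -0.156]
force: [0.9, -0.0, -3.7]
grip_width: 0.0599
```

```bash
python3 - <<'E'
from h import *
o=get_obs(); print(o['time_s'],o['ee_pos'],np.degrees(o['eef_rot']),o['force'],o['grip_width'])
cv2.imwrite("pics/s19.png",cams.camera("side")[180:360,180:380].repeat(3,0).repeat(3,1))
E
```

```text
19.55 [0.51838863 0.19444455 0.04256368] [-8.99949893e+01  3.89959930e-03 -8.95229268e+00] [ 0.89131805 -0.02820115 -3.71244097] 0.059864098168351386
```

View pics/s19.png

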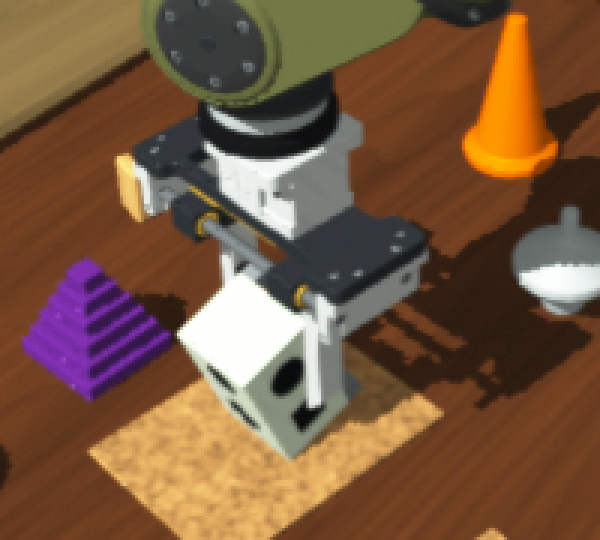

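Call:
step_arm([
  {"grip": 1, "spin": 0, "slide": [0, 0.0025, 0.002]},
  {"grip": 1, "spin": 0, "slide": [0, 0.0015, 0.005]},
  {"grip": 1, "spin": 0, "slide": [0, 0.001, 0.005]},
  {"grip": 1, "spin": 0, "slide": [0, 0.001, 0.005]},
  {"grip": 1, "spin": 0, "slide": [0, 0, 0]},
], force=4)

```text
time_s: 20.02
ee_pos: [0.5213, 0.2113, 0.0368]
eef_rot: [-1.57, -0.001, -0.156]
force: [-1.6, 1.3, 1.7]
grip_width: 0.0599
```

```bash
python3 - <<'E'
from h import *
o=get_obs(); print(o['time_s'],o['ee_pos'],np.degrees(o['eef_rot']),o['force'],o['grip_width'])
cv2.imwrite("pics/s20.png",cams.camera("side")[180:360,180:380].repeat(3,0).repeat(3,1))
E
```

```text
20.0167 [0.52129861 0.21134436 0.03681944] [-8.99653319e+01 -3.30929217e-02 -8.96086338e+00] [-1.57926117  1.33180159  1.65131162] 0.059938277565842364
```

View pics/s20.png

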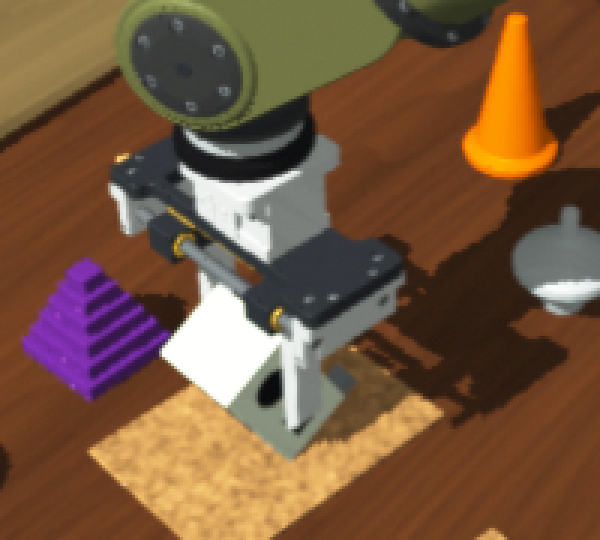

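Call:
step_arm([
  {"grip": 1, "spin": 0, "slide": [0, 0.0005, 0.005]},
  {"grip": 1, "spin": 0, "slide": [0, 0.0007, 0.005]},
  {"grip": 1, "spin": 0, "slide": [0, 0.001, 0.005]},
  {"grip": 1, "spin": 0, "slide": [0, 0.001, 0.004]},
  {"grip": 1, "spin": 0, "slide": [0, 0, 0]},
], force=4)

```text
time_s: 20.48
ee_pos: [0.5242, 0.23, 0.0333]
eef_rot: [-1.57, -0.0, -0.156]
force: [1.1, 2.4, 0.2]
grip_width: 0.0604
```

```bash
python3 - <<'E'
from h import *
o=get_obs(); print(o['time_s'],o['ee_pos'],np.degrees(o['eef_rot']),o['force'],o['grip_width'])
cv2.imwrite("pics/s21.png",cams.camera("side")[180:360,160:360].repeat(3,0).repeat(3,1))
E
```

```text
20.4833 [0.52416905 0.2299824  0.03332761] [-8.99750310e+01 -2.16766000e-02 -8.95782176e+00] [1.09997285 2.44805103 0.19876575] 0.06035597959974421
```

View pics/s21.png

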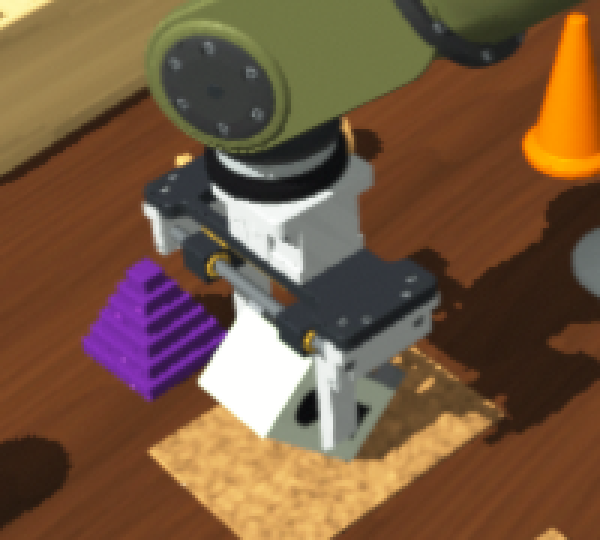

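Call:
step_arm([
  {"grip": 1, "spin": 0, "slide": [0, 0.002, 0.003]},
  {"grip": 1, "spin": 0, "slide": [0, 0.002, 0.004]},
  {"grip": 1, "spin": 0, "slide": [0, 0.002, 0.004]},
  {"grip": 1, "spin": 0, "slide": [0, 0.002, 0.003]},
  {"grip": 1, "spin": 0, "slide": [0, 0, 0]},
], force=4)

```text
time_s: 20.95
ee_pos: [0.5262, 0.2435, 0.025]
eef_rot: [-1.571, 0.0, -0.156]
force: [0.6, 1.7, -1.2]
grip_width: 0.0597
```

```bash
python3 - <<'E'
from h import *
o=get_obs(); print(o['time_s'],o['ee_pos'],np.degrees(o['eef_rot']),o['force'],o['grip_width'])
cv2.imwrite("pics/s22.png",cams.camera("side")[180:360,160:360].repeat(3,0).repeat(3,1))
cv2.imwrite("pics/w22.png",cams.camera("wrist"))
E
```

```text
20.95 [0.52620243 0.24349302 0.02502007] [-8.99954371e+01  2.67634225e-03 -8.96653178e+00] [ 0.58888537  1.74290054 -1.21398274] 0.05974902515588663
```

View pics/s22.png

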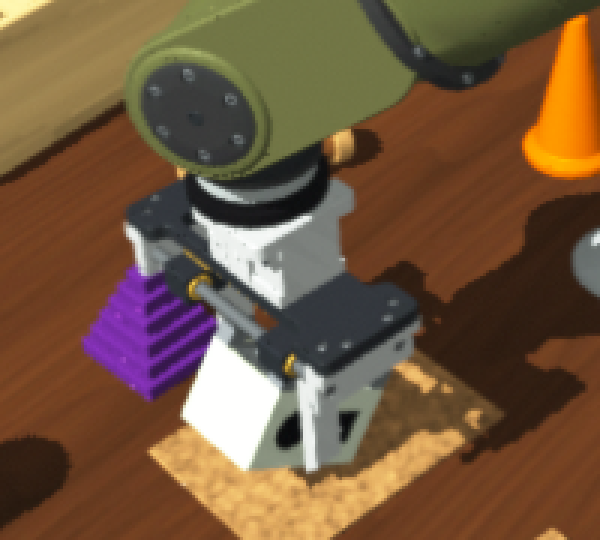

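View pics/w22.png

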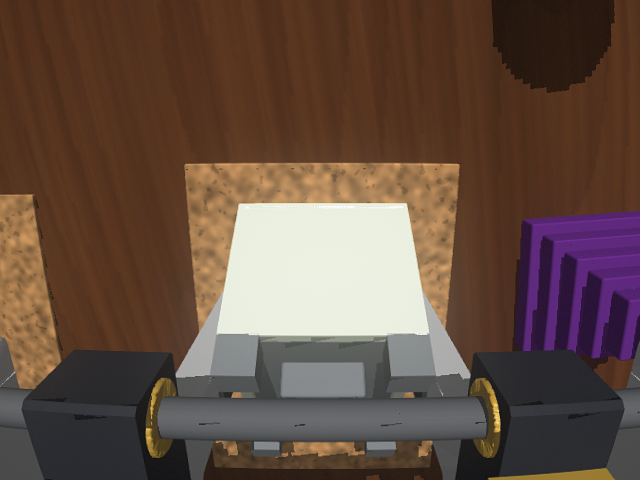

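Call:
step_arm([
  {"grip": 1, "spin": 0, "slide": [0, 0.002, 0.002]},
  {"grip": 1, "spin": 0, "slide": [0, 0.002, 0.002]},
  {"grip": 1, "spin": 0, "slide": [0, 0.002, 0.002]},
  {"grip": 1, "spin": 0, "slide": [0, 0.002, 0.001]},
  {"grip": 1, "spin": 0, "slide": [0, 0, 0]},
], force=4)

```text
time_s: 21.47
ee_pos: [0.5272, 0.25, 0.0171]
eef_rot: [-1.571, 0.0, -0.157]
force: [0.0, 0.1, -2.1]
grip_width: 0.0597
```

```bash
python3 - <<'E'
from h import *
o=get_obs(); print(o['time_s'],o['ee_pos'],np.degrees(o['eef_rot']),o['force'],o['grip_width'])
cv2.imwrite("pics/s23.png",cams.camera("side")[180:360,160:360].repeat(3,0).repeat(3,1))
cv2.imwrite("pics/w23.png",cams.camera("wrist"))
E
```

```text
21.4667 [0.5272022  0.25002562 0.01708978] [-9.00045363e+01  8.21847592e-03 -8.97561129e+00] [ 0.039518    0.12205147 -2.10057584] 0.05969830588153855
```

View pics/s23.png

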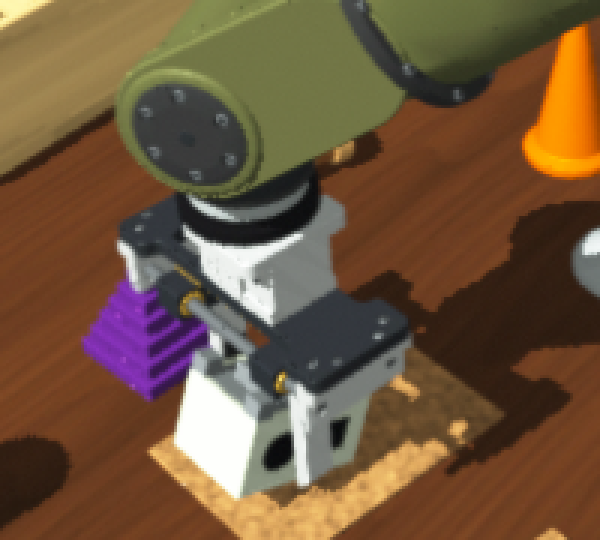

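View pics/w23.png

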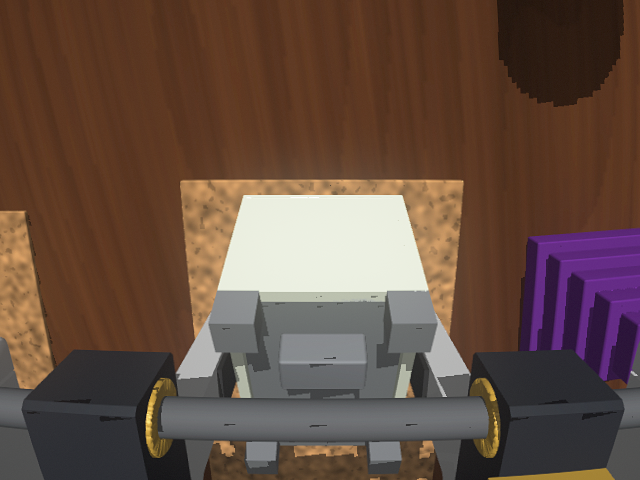

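Call:
step_arm([
  {"grip": 1, "spin": 0, "slide": [0, 0.002, 0]},
  {"grip": 1, "spin": 0, "slide": [0, 0.002, 0]},
  {"grip": 1, "spin": 0, "slide": [0, 0.002, 0]},
  {"grip": 1, "spin": 0, "slide": [0, 0.001, 0]},
  {"grip": 1, "spin": 0, "slide": [0, 0, 0]},
], force=4)

```text
time_s: 21.98
ee_pos: [0.5271, 0.2496, 0.0101]
eef_rot: [-1.571, 0.0, -0.157]
force: [0.3, 0.1, -3.0]
grip_width: 0.0602
```

```bash
python3 - <<'E'
from h import *
o=get_obs(); print(o['time_s'],o['ee_pos'],np.degrees(o['eef_rot']),o['force'],o['grip_width'])
cv2.imwrite("pics/s24.png",cams.camera("side")[180:360,160:360].repeat(3,0).repeat(3,1))
E
```

```text
21.9833 [0.52710561 0.24956674 0.0101006 ] [-9.00291328e+01  2.58088634e-02 -8.99188692e+00] [ 0.3295838   0.06111005 -3.0397537 ] 0.060173632653196286
```

View pics/s24.png

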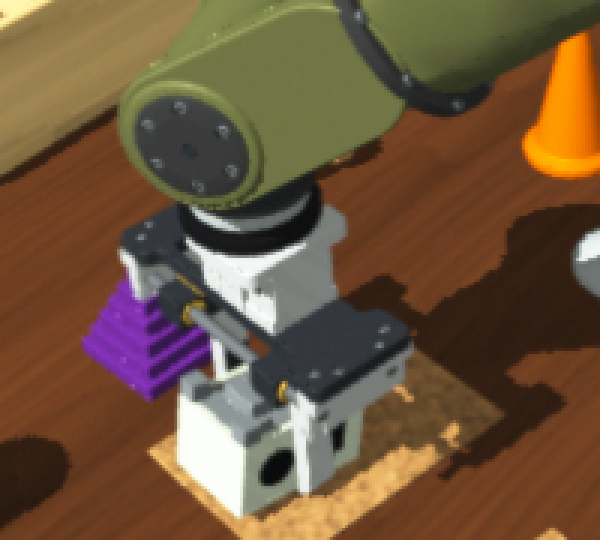

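Call:
step_arm([
  {"grip": 1, "spin": 0, "slide": [0, 0.0015, 0]},
  {"grip": 1, "spin": 0, "slide": [0, 0, 0]},
  {"grip": -0.3, "spin": 0, "slide": [0, 0, 0]},
  {"grip": -0.6, "spin": 0, "slide": [0, 0, 0]},
  {"grip": -1, "spin": 0, "slide": [0, 0, 0]},
  {"grip": -1, "spin": 0, "slide": [0, 0, 0]},
  {"grip": -1, "spin": 0, "slide": [0, 0, 0]},
  {"grip": -1, "spin": 0, "slide": [0, -0.01, 0]},
  {"grip": -1, "spin": 0, "slide": [0, -0.02, -0.005]},
  {"grip": -1, "spin": 0, "slide": [0, -0.025, -0.01]},
  {"grip": -1, "spin": 0, "slide": [0, -0.03, -0.02]},
  {"grip": -1, "spin": 0, "slide": [0, -0.035, -0.03]},
  {"grip": -1, "spin": 0, "slide": [0, -0.035, -0.035]},
  {"grip": -1, "spin": 0, "slide": [0, -0.025, -0.02]},
  {"grip": -1, "spin": 0, "slide": [0, 0, 0]},
  {"grip": -1, "spin": 0, "slide": [0, 0, 0]},
], force=4)

```text
time_s: 23.37
ee_pos: [0.5103, 0.139, 0.1822]
eef_rot: [-1.57, -0.003, -0.159]
force: [-0.2, 1.2, -0.3]
grip_width: 0.0937
```

```bash
python3 - <<'E'
from h import *
o=get_obs(); print(o['time_s'],o['ee_pos'],np.degrees(o['eef_rot']),o['force'],o['grip_width'])
c=cams.calibration("wrist"); w=cams.camera("wrist"); cv2.imwrite("pics/w25.png",w); np.savez("w25.npz",**c)
cv2.imwrite("pics/s25.png",cams.camera("side")[180:360,160:360].repeat(3,0).repeat(3,1))
E
```

```text
23.3667 [0.51032129 0.13895172 0.18221481] [-89.92745681  -0.18565343  -9.08222567] [-0.16083427  1.16822888 -0.34869846] 0.09369600102467594
```

View pics/w25.png

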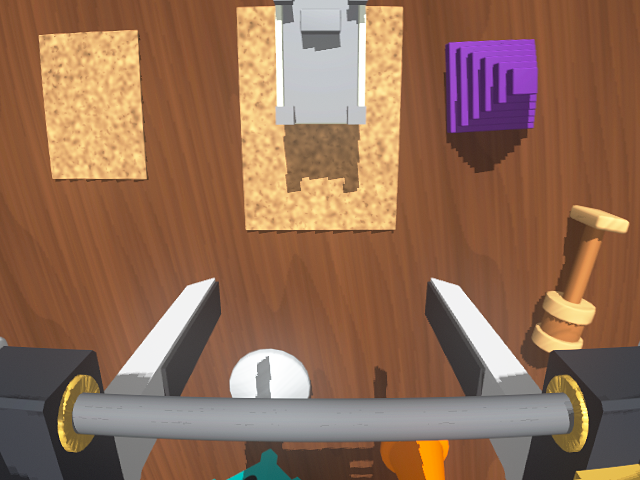

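View pics/s25.png

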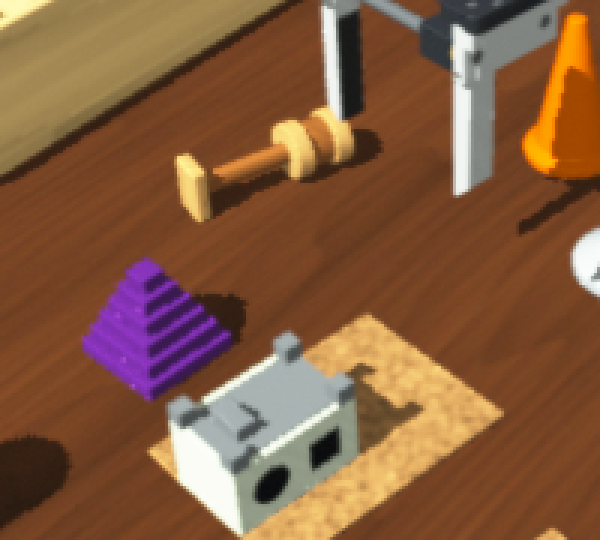

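Call:
step_arm([
  {"grip": -1, "spin": 0, "slide": [0, 0, 0.025]},
  {"grip": -1, "spin": 0, "slide": [0, 0, 0.025]},
  {"grip": -1, "spin": 0, "slide": [0, 0, 0]},
  {"grip": -1, "spin": 0, "slide": [0, 0, 0]},
])

```text
time_s: 23.8
ee_pos: [0.517, 0.1903, 0.1787]
eef_rot: [-1.572, 0.002, -0.154]
force: [-0.6, -0.7, 0.2]
grip_width: 0.0939
```

```bash
python3 - <<'E'
from h import *
o=get_obs(); print(o['time_s'],o['ee_pos'],np.degrees(o['eef_rot']),o['force'],o['grip_width'])
c=cams.calibration("wrist"); w=cams.camera("wrist"); cv2.imwrite("pics/w26.png",w); np.savez("w26.npz",**c)
crop(w,220,60,200,150,4,"pics/w26c.png")
E
```

```text
23.8 [0.51703419 0.19026066 0.17869459] [-90.06168286   0.12910532  -8.84497308] [-0.62919612 -0.67883183  0.20244796] 0.09394979481337026
```

View pics/w26.png

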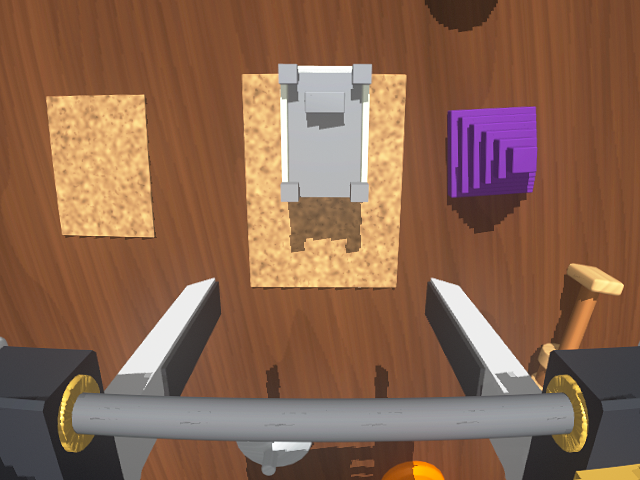

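View pics/w26c.png

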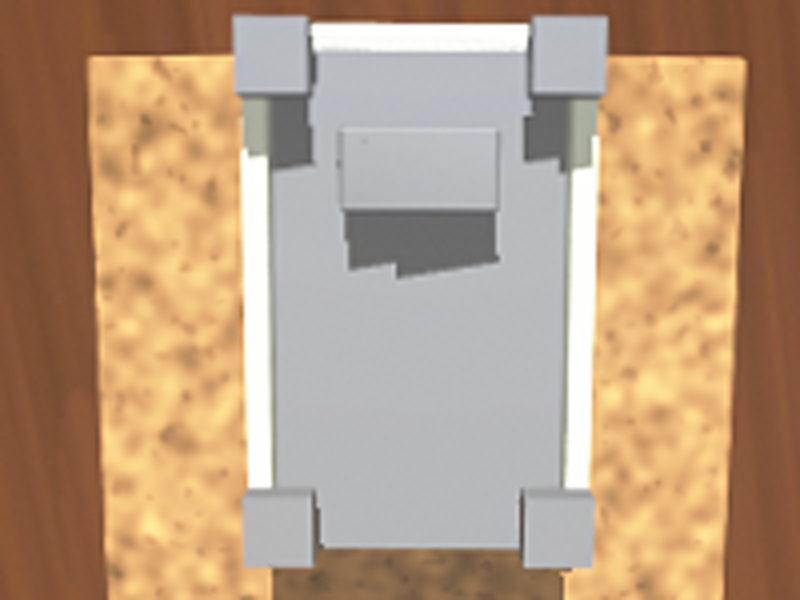

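```bash
cat > meas.py <<'E'
from h import *
np.set_printoptions(precision=4,suppress=True)
def meas(f,feet,bar,mat):
    c=dict(np.load(f)); c["k1"]=float(c["k1"])
    an=lambda d:np.degrees(np.arctan2(d[1],d[0]))
    W=lambda L,z:np.array([p2w("wrist",*q,z,c)[:2] for q in L])
    F,M,B=W(feet,.068),W(mat,.004),W(bar,.067)
    print("feet c",F.mean(0),"ang",an(F[0]-F[3]),an(F[1]-F[2]),an(F[1]-F[0])+90,an(F[2]-F[3])+90,"len",np.linalg.norm(F[0]-F[3]),np.linalg.norm(F[1]-F[0]))
    print("mat c",M.mean(0),"ang",an(M[0]-M[3]),an(M[1]-M[2]),an(M[1]-M[0])+90,an(M[2]-M[3])+90,np.linalg.norm(M[0]-M[3]))
    t=np.radians(81.0);u=np.array([np.cos(t),np.sin(t)]);l=np.array([u[1],-u[0]])
    d=F.mean(0)-M.mean(0); print("box rel mat u,l",d@u,d@l); b=B.mean(0)-F.mean(0); print("bar rel box",b@u,b@l, "bar",B.mean(0))
E
python3 - <<'E'
from meas import *
k=lambda x,y:(x/4+220,y/4+60)
meas("w26.npz",[k(233,15),k(608,16),k(593,567),k(244,567)],[k(341,128),k(497,128),k(497,210),k(343,210)],[k(88,57),k(747,60),(396.5,287),(251,287)])
print(get_obs()['ee_pos'])
E
```

```text
feet c [0.5285 0.2562] ang 81.01861736900534 80.97414183285241 81.01459104647526 81.15852871417539 len 0.09008661544330328 0.059930704549715025
mat c [0.5212 0.2114] ang 81.02697044613029 81.00813322227523 80.90129363651624 81.16433011129585 0.17945695214866098
box rel mat u,l 0.045376762022305714 0.00025143065742926334
bar rel box 0.0209168230069349 -7.17937723711125e-05 bar [0.5318 0.2769]
[0.5171 0.1895 0.1789]
```

Call:
step_arm([
  {"grip": -1, "spin": 0, "slide": [0, 0, 0.015]},
  {"grip": -1, "spin": 0, "slide": [0, 0.01, 0.02]},
  {"grip": -1, "spin": 0, "slide": [0.0005, 0.02, 0.02]},
  {"grip": -1, "spin": 0, "slide": [0, 0.025, 0.0125]},
  {"grip": -1, "spin": 0, "slide": [0, 0.03, 0]},
  {"grip": -1, "spin": 0, "slide": [0, 0.03, 0]},
  {"grip": -1, "spin": 0, "slide": [0, 0.025, 0]},
  {"grip": -1, "spin": 0, "slide": [0, 0.015, 0]},
  {"grip": -1, "spin": 0, "slide": [0, 0.009, 0]},
  {"grip": -1, "spin": 0, "slide": [0, 0, 0]},
  {"grip": -1, "spin": 0, "slide": [0, 0, 0]},
], force=15)

```text
time_s: 24.77
ee_pos: [0.5289, 0.2557, 0.0165]
eef_rot: [-1.571, -0.0, -0.157]
force: [1.0, -0.4, 0.1]
grip_width: 0.0936
```

```bash
python3 - <<'E'
from h import *
o=get_obs(); print(o['time_s'],o['ee_pos'],np.degrees(o['eef_rot']),o['force'],o['grip_width'])
d=o['ee_pos'][:2]-np.array([.5285,.2562]); print(d@[.156,.988],d@[.988,-.156])
E
```

```text
24.7667 [0.5289315  0.25567553 0.01654085] [-8.99965072e+01 -7.22989465e-03 -9.00400997e+00] [ 0.96476839 -0.39316244  0.10090272] 0.0935586892794147
-0.00045086202652458527 0.0005081424862411572
```

Call:
step_arm([
  {"grip": 1, "spin": 0, "slide": [0, 0, 0]},
  {"grip": 1, "spin": 0, "slide": [0, 0, 0]},
  {"grip": 1, "spin": 0, "slide": [0, 0, 0]},
  {"grip": 1, "spin": 0, "slide": [0, 0, 0]},
  {"grip": 1, "spin": 0, "slide": [0, 0, 0]},
  {"grip": 1, "spin": 0, "slide": [0, 0, 0]},
  {"grip": 1, "spin": 0, "slide": [0, 0, 0]},
  {"grip": 1, "spin": 0, "slide": [0, 0, 0]},
  {"grip": 1, "spin": 0, "slide": [0, -0.002, 0]},
  {"grip": 1, "spin": 0, "slide": [0, -0.002, 0]},
  {"grip": 1, "spin": 0, "slide": [0, 0, -0.005]},
  {"grip": 1, "spin": 0, "slide": [-0.0006, 0, -0.009]},
  {"grip": 1, "spin": 0, "slide": [0, 0, -0.01]},
  {"grip": 1, "spin": 0, "slide": [0, 0, -0.01]},
  {"grip": 1, "spin": 0, "slide": [0, 0, -0.008]},
  {"grip": 1, "spin": 0, "slide": [0, 0, -0.0033]},
  {"grip": 1, "spin": 0, "slide": [0, 0, 0]},
  {"grip": 1, "spin": 0, "slide": [0, 0, 0]},
], force=15)

```text
time_s: 26.27
ee_pos: [0.5212, 0.2108, 0.0203]
eef_rot: [-1.571, -0.0, -0.157]
force: [-0.9, 0.2, -4.2]
grip_width: 0.0597
```

```bash
python3 - <<'E'
from h import *
o=get_obs(); print(o['time_s'],o['ee_pos'],np.degrees(o['eef_rot']),o['force'],o['grip_width'])
cv2.imwrite("pics/s27.png",cams.camera("side")[180:360,160:360].repeat(3,0).repeat(3,1))
E
```

```text
26.2667 [0.52116499 0.21077593 0.02027651] [-8.99886155e+01 -1.24179063e-02 -9.02013861e+00] [-0.87089529  0.21300052 -4.1668413 ] 0.0596848977898725
```

View pics/s27.png

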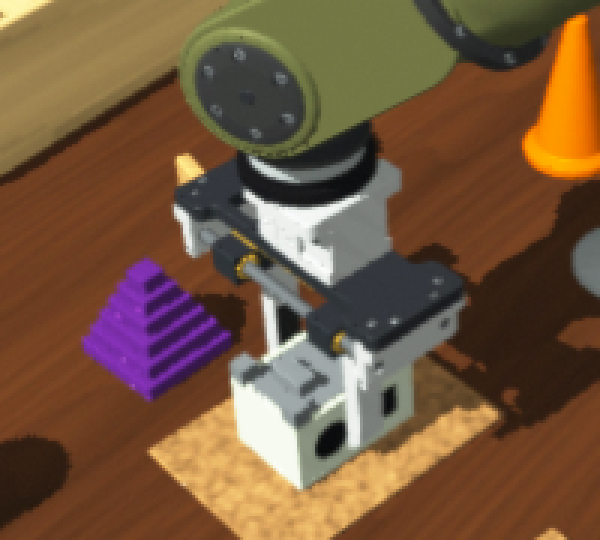

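Lower, release, rise back and check.

Call:
step_arm([
  {"grip": 1, "spin": 0, "slide": [0, 0.002, 0]},
  {"grip": 1, "spin": 0, "slide": [0, 0.0015, 0]},
  {"grip": 1, "spin": 0, "slide": [0, 0, 0]},
  {"grip": -0.3, "spin": 0, "slide": [0, 0, 0]},
  {"grip": -0.6, "spin": 0, "slide": [0, 0, 0]},
  {"grip": -1, "spin": 0, "slide": [0, 0, 0]},
  {"grip": -1, "spin": 0, "slide": [0, 0, 0]},
  {"grip": -1, "spin": 0, "slide": [0, 0, 0]},
  {"grip": -1, "spin": 0, "slide": [0, -0.015, 0]},
  {"grip": -1, "spin": 0, "slide": [0, -0.03, 0]},
  {"grip": -1, "spin": 0, "slide": [0, -0.03, 0]},
  {"grip": -1, "spin": 0, "slide": [0, -0.03, -0.01]},
  {"grip": -1, "spin": 0, "slide": [0, -0.03, -0.025]},
  {"grip": -1, "spin": 0, "slide": [0, -0.02, -0.025]},
  {"grip": -1, "spin": 0, "slide": [0, -0.01, -0.01]},
  {"grip": -1, "spin": 0, "slide": [0, 0, 0]},
  {"grip": -1, "spin": 0, "slide": [0, 0, 0]},
  {"grip": -1, "spin": 0, "slide": [0, 0, 0]},
], force=15)

```text
time_s: 27.82
ee_pos: [0.5097, 0.1424, 0.1802]
eef_rot: [-1.571, 0.002, -0.157]
force: [-0.5, -0.3, -0.1]
grip_width: 0.0939
```

```bash
python3 - <<'E'
from h import *
o=get_obs(); print(o['time_s'],o['ee_pos'],np.degrees(o['eef_rot']),o['force'],o['grip_width'])
c=cams.calibration("wrist"); w=cams.camera("wrist"); cv2.imwrite("pics/w28.png",w); np.savez("w28.npz",**c)
crop(w,220,60,200,150,4,"pics/w28c.png")
E
```

```text
27.8167 [0.50970615 0.14244918 0.18015488] [-90.03154889   0.11148237  -8.97561911] [-0.52249688 -0.32522439 -0.08130646] 0.09387570922615286
```

View pics/w28.png

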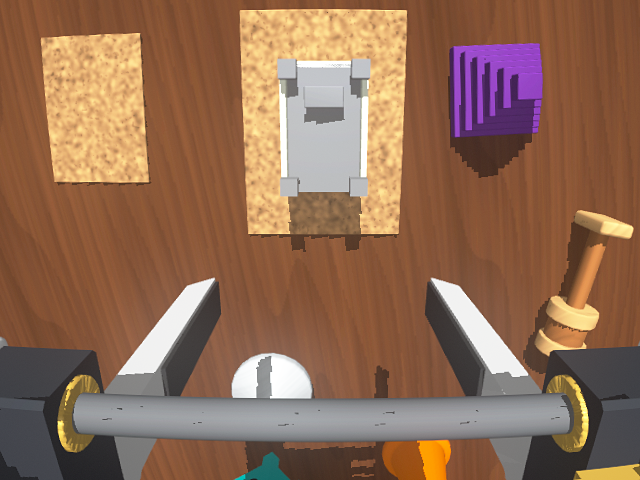

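View pics/w28c.png

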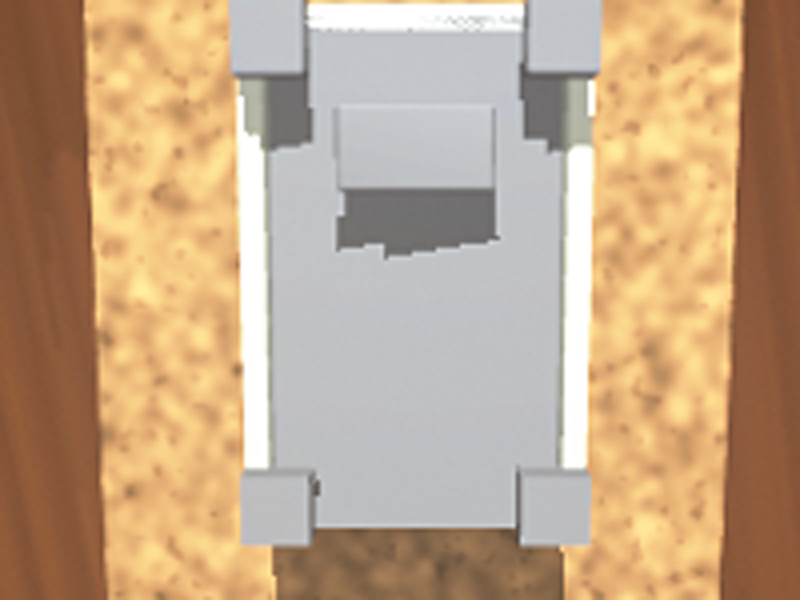

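```bash
python3 - <<'E'
from meas import *
w=cv2.imread("pics/w28.png"); crop(w,230,0,190,80,4,"pics/w28d.png"); crop(w,230,180,190,80,4,"pics/w28e.png")
k=lambda x,y:(x/4+220,y/4+60)
meas("w28.npz",[(277.5,59),(370.5,59),k(591,545),k(241,546)],[k(337,105),k(494,105),k(494,188),k(338,188)],[(240,10),(407,10.5),(399.5,234.5),(248.5,234.5)])
E
```

```text
feet c [0.5214 0.2118] ang 80.8894516517755 81.20710114896828 81.01880283106627 81.18634153039294 len 0.08982899100359391 0.059648781802336
mat c [0.5213 0.2115] ang 80.96368191105509 81.37823903366314 80.84643878712855 81.02097661537475 0.17979936825252205
box rel mat u,l 0.00032331056525117957 2.6002096599029536e-05
bar rel box 0.021218463042335177 -5.837649028133307e-05 bar [0.5247 0.2327]
```

View pics/w28d.png

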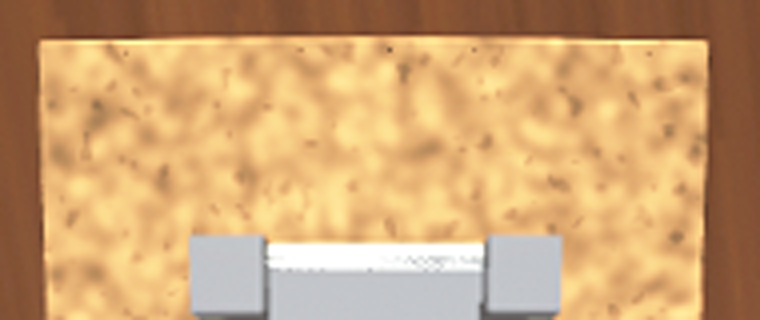

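View pics/w28e.png

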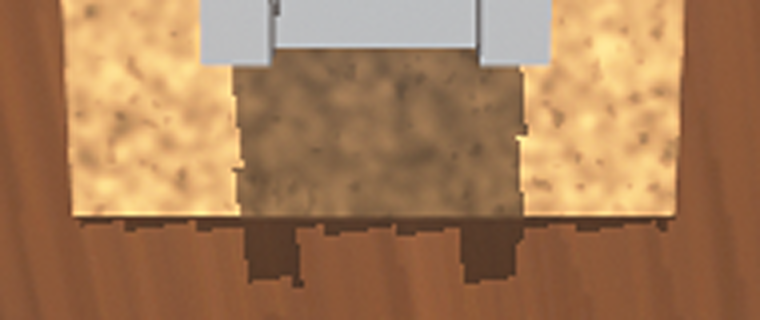

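Call:
step_arm([
  {"grip": 0.05, "spin": 0, "slide": [0, 0, 0.015]},
  {"grip": 0.05, "spin": 0, "slide": [0.0007, 0, 0.025]},
  {"grip": 0.05, "spin": 0, "slide": [0, 0, 0.025]},
  {"grip": 0.05, "spin": 0, "slide": [0, 0.01, 0.02]},
  {"grip": 0.05, "spin": 0, "slide": [0, 0.02, 0.0066]},
  {"grip": 0.05, "spin": 0, "slide": [0, 0.02, 0]},
  {"grip": 0.05, "spin": 0, "slide": [0, 0.02, 0]},
  {"grip": 0.05, "spin": 0, "slide": [0, 0.015, 0]},
  {"grip": 0.05, "spin": 0, "slide": [0, 0, 0]},
  {"grip": 0.05, "spin": 0, "slide": [0, 0, 0]},
], force=5)

```text
time_s: 28.7
ee_pos: [0.5244, 0.2326, 0.0955]
eef_rot: [-1.572, 0.002, -0.156]
force: [0.4, 0.5, 0.4]
grip_width: 0.0446
```

```bash
python3 - <<'E'
from h import *
o=get_obs(); print(o['time_s'],o['ee_pos'],np.degrees(o['eef_rot']),o['force'],o['grip_width'])
d=o['ee_pos'][:2]-np.array([.5247,.2327]); print(d@[.156,.988],d@[.988,-.156])
cv2.imwrite("pics/s29.png",cams.camera("side")[180:360,160:360].repeat(3,0).repeat(3,1))
E
```

```text
28.7 [0.52444493 0.23259954 0.09548233] [-90.07189731   0.13353733  -8.94882022] [0.42222428 0.4759603  0.3797578 ] 0.0445551196256299
-0.00013904055728495513 -0.00023633319298315802
```

View pics/s29.png

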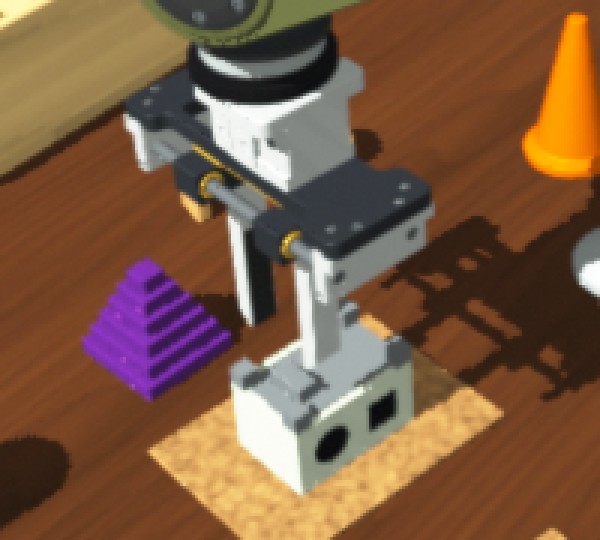

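Call:
step_arm([
  {"grip": 0.05, "spin": 0, "slide": [0.0002, 0.012, 0]},
  {"grip": 0.05, "spin": 0, "slide": [0, 0.012, 0]},
  {"grip": 0.05, "spin": 0, "slide": [0, 0.007, 0]},
  {"grip": 0.05, "spin": 0, "slide": [0, 0.003, 0]},
  {"grip": 0.05, "spin": 0, "slide": [0, 0, 0]},
  {"grip": 1, "spin": 0, "slide": [0, 0, 0]},
  {"grip": 1, "spin": 0, "slide": [0, 0, 0]},
  {"grip": 1, "spin": 0, "slide": [0, 0, 0]},
  {"grip": 1, "spin": 0, "slide": [0, 0, 0]},
  {"grip": 1, "spin": 0, "slide": [0, 0, 0]},
  {"grip": 1, "spin": 0, "slide": [0, 0, 0]},
], force=5)

```text
time_s: 29.67
ee_pos: [0.5254, 0.2322, 0.063]
eef_rot: [-1.57, -0.0, -0.157]
force: [-1.6, 1.6, 3.2]
grip_width: 0.0258
```

Call:
step_arm([
  {"grip": 1, "spin": 0, "slide": [0, 0, 0]},
  {"grip": 1, "spin": 0, "slide": [0, 0, -0.002]},
  {"grip": 1, "spin": 0, "slide": [0, 0, -0.004]},
  {"grip": 1, "spin": 0, "slide": [0, 0, -0.004]},
  {"grip": 1, "spin": 0, "slide": [0, 0, -0.004]},
  {"grip": 1, "spin": 0, "slide": [0, 0, -0.004]},
  {"grip": 1, "spin": 0, "slide": [0, 0, -0.004]},
  {"grip": 1, "spin": 0, "slide": [0, 0, 0]},
], force=5)

```text
time_s: 30.33
ee_pos: [0.5217, 0.2095, 0.0628]
eef_rot: [-1.571, 0.0, -0.157]
force: [-2.5, 0.2, 5.6]
grip_width: 0.0258
```

```bash
python3 - <<'E'
from h import *
o=get_obs(); print(o['time_s'],o['ee_pos'],np.degrees(o['eef_rot']),o['force'],o['grip_width'])
cv2.imwrite("pics/s30.png",cams.camera("side")[180:360,160:360].repeat(3,0).repeat(3,1))
E
```

```text
30.3333 [0.52168048 0.20950892 0.06284962] [-9.00083752e+01  1.35350174e-02 -9.02180094e+00] [-2.52234053  0.21438353  5.63227475] 0.025838330440019132
```

View pics/s30.png

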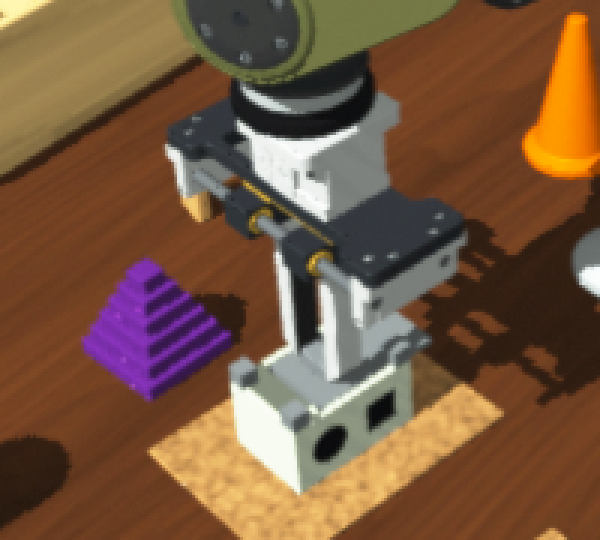

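Call:
step_arm([
  {"grip": 1, "spin": 0, "slide": [0, 0, -0.002]},
  {"grip": 1, "spin": 0, "slide": [0, 0, -0.004]},
  {"grip": 1, "spin": 0, "slide": [0, 0, -0.004]},
  {"grip": 1, "spin": 0, "slide": [0, 0, -0.004]},
  {"grip": 1, "spin": 0, "slide": [0, 0, -0.003]},
  {"grip": 1, "spin": 0, "slide": [0, 0, -0.002]},
  {"grip": 1, "spin": 0, "slide": [0, 0, -0.001]},
  {"grip": 1, "spin": 0, "slide": [0, 0, 0]},
], force=5)

```text
time_s: 31.05
ee_pos: [0.5187, 0.1903, 0.0629]
eef_rot: [-1.571, -0.0, -0.157]
force: [-1.5, 1.2, 5.8]
grip_width: 0.0255
```

```bash
python3 - <<'E'
from h import *
o=get_obs(); print(o['time_s'],o['ee_pos'],np.degrees(o['eef_rot']),o['force'],o['grip_width'])
c=cams.calibration("wrist"); w=cams.camera("wrist"); cv2.imwrite("pics/w31.png",w); np.savez("w31.npz",**c)
d=o['ee_pos'][:2]-np.array([.5213,.2115]); print(d@[.156,.988],d@[.988,-.156])
E
```

```text
31.05 [0.51869306 0.19031129 0.06286584] [-8.99841891e+01 -7.07001828e-03 -9.01068655e+00] [-1.48935238  1.20789997  5.83941558] 0.02554463155138694
-0.02134112748318974 0.0007297771131874243
```

View pics/w31.png

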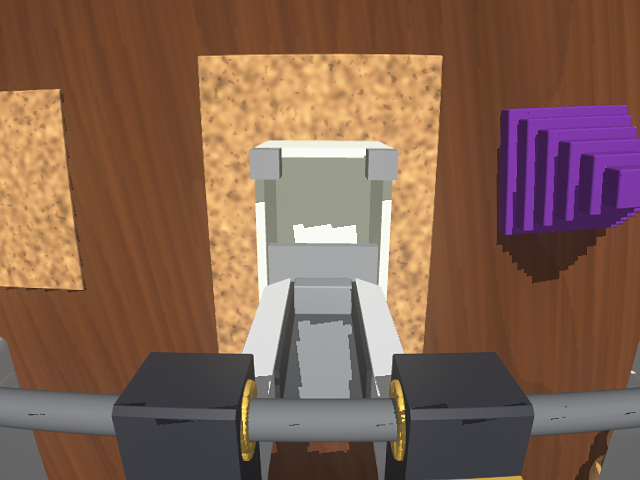

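Call:
step_arm([
  {"grip": 1, "spin": 0, "slide": [0, 0, -0.0007]},
  {"grip": 1, "spin": 0, "slide": [0, 0, 0]},
], force=5)

```text
time_s: 31.27
ee_pos: [0.5187, 0.19, 0.0628]
eef_rot: [-1.57, -0.0, -0.157]
force: [-1.7, 3.4, 4.4]
grip_width: 0.0259
```

Call:
step_arm([
  {"grip": 0.2, "spin": 0, "slide": [0, 0, 0]},
  {"grip": 0.05, "spin": 0, "slide": [0, 0, 0]},
  {"grip": 0.05, "spin": 0, "slide": [0, 0, 0]},
  {"grip": 0.05, "spin": 0, "slide": [0, 0, 0]},
  {"grip": 0.05, "spin": 0, "slide": [0, -0.01, 0]},
  {"grip": 0.05, "spin": 0, "slide": [0, -0.025, 0]},
  {"grip": 0.05, "spin": 0, "slide": [0, -0.03, 0]},
  {"grip": -0.5, "spin": 0, "slide": [0, -0.03, -0.015]},
  {"grip": -1, "spin": 0, "slide": [0, -0.02, -0.025]},
  {"grip": -1, "spin": 0, "slide": [0, -0.005, -0.012]},
  {"grip": -1, "spin": 0, "slide": [0, 0, 0]},
  {"grip": -1, "spin": 0, "slide": [0, 0, 0]},
  {"grip": -1, "spin": 0, "slide": [0, 0, 0]},
], force=5)

```text
time_s: 32.35
ee_pos: [0.5101, 0.139, 0.1814]
eef_rot: [-1.571, 0.002, -0.157]
force: [-0.4, 0.9, 0.1]
grip_width: 0.0811
```

```bash
python3 - <<'E'
from h import *
o=get_obs(); print(o['time_s'],o['ee_pos'],np.degrees(o['eef_rot']),o['force'],o['grip_width'])
c=cams.calibration("wrist"); w=cams.camera("wrist"); cv2.imwrite("pics/w32.png",w); np.savez("w32.npz",**c)
crop(w,220,50,200,150,4,"pics/w32c.png")
cv2.imwrite("pics/t32.png",cams.camera("top")); cv2.imwrite("pics/s32.png",cams.camera("side"))
E
```

```text
32.35 [0.51009897 0.13899826 0.18140413] [-90.02828942   0.10707107  -8.99832802] [-0.43130134  0.86259811  0.05536954] 0.08109464282152472
```

View pics/w32.png

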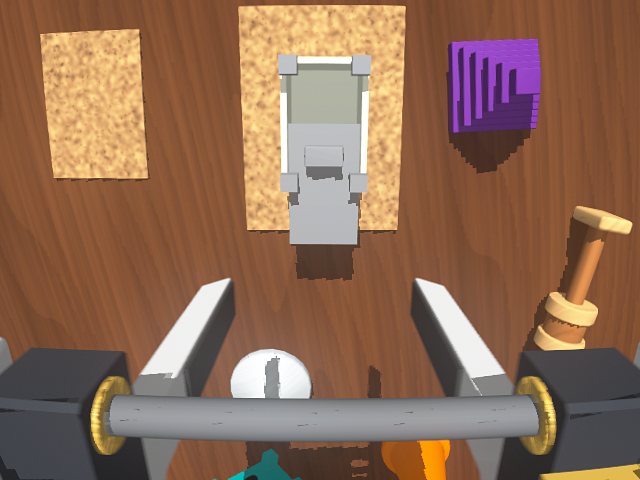

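View pics/w32c.png

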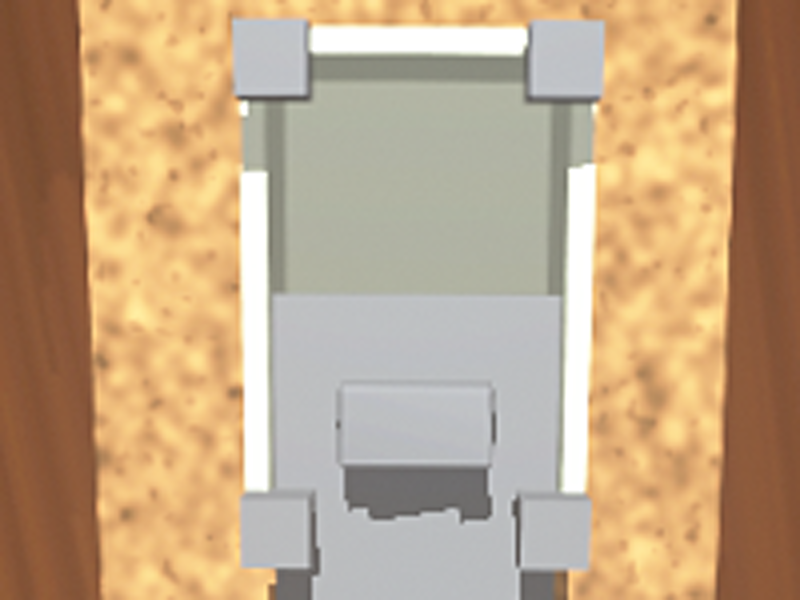

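View pics/s32.png

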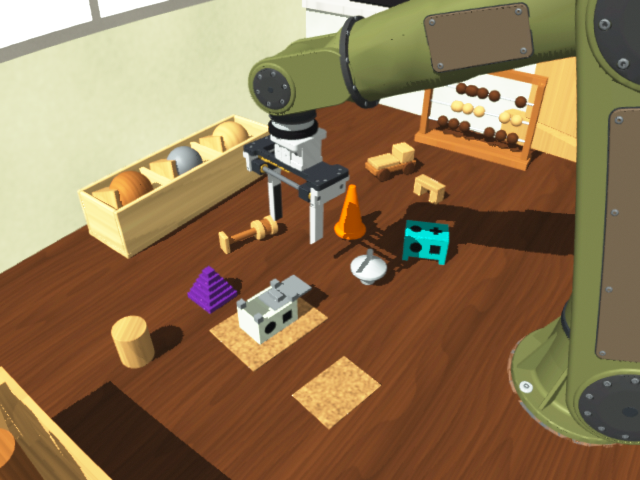

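View pics/t32.png

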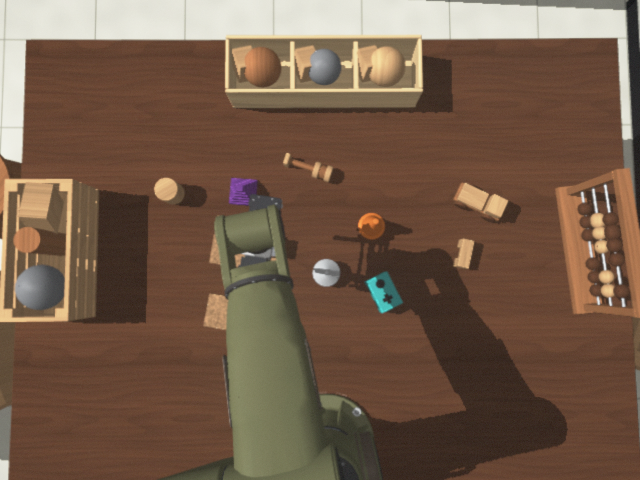

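```bash
python3 - <<'E'
from meas import *
k=lambda x,y:(x/4+220,y/4+50)
meas("w32.npz",[k(232,18),k(605,19),k(590,569),k(241,569)],[k(341,382),k(494,382),k(491,466),k(340,466)],[(238.5,6),(406,6.5),(398,230.5),(247,230.5)])
a,b=cv2.imread("pics/t0.png") if False else cv2.imread("pics/top0.png"),cv2.imread("pics/t32.png")
g=lambda i:cv2.cvtColor(i,cv2.COLOR_BGR2GRAY)
for n,(x,y,w,h) in dict(cone=(352,208,38,36),bridge=(450,234,30,40),truck=(450,178,64,48),rattle=(278,148,62,40),drum=(150,174,38,34),turq=(362,266,44,50)).items():
    r=cv2.matchTemplate(b[y-8:y+h+8,x-8:x+w+8],a[y:y+h,x:x+w],cv2.TM_CCOEFF_NORMED); _,m,_,p=cv2.minMaxLoc(r); print(n,m,p[0]-8,p[1]-8)
a,b=cv2.imread("pics/side0.png"),cv2.imread("pics/s32.png")
for n,(x,y,w,h) in dict(cone=(333,182,36,56),top=(348,247,42,40),pyr=(184,262,56,52),drum=(108,315,50,55),rattle=(216,214,40,40)).items():
    r=cv2.matchTemplate(b[y-8:y+h+8,x-8:x+w+8],a[y:y+h,x:x+w],cv2.TM_CCOEFF_NORMED); _,m,_,p=cv2.minMaxLoc(r); print(n,m,p[0]-8,p[1]-8)
E
```

```text
feet c [0.5224 0.211 ] ang 80.67738268480319 80.75408460696013 80.85799667231137 80.9980075714183 len 0.09002713418411376 0.05995546151461019
mat c [0.5211 0.2114] ang 80.92803513208753 81.16263205029682 80.8062855071229 80.99813695085061 0.17984078160659028
box rel mat u,l -0.0001648554738350012 0.0013185672433292334
bar rel box -0.020373474428593896 -6.587859930333754e-05 bar [0.5192 0.1909]
cone 0.8033464550971985 0 0
bridge 0.9753244519233704 0 0
truck 0.9986019730567932 0 0
rattle 0.9960425496101379 0 0
drum 0.9988071918487549 0 0
turq 0.8553024530410767 0 0
cone 0.7347911596298218 0 0
top 0.9208999276161194 0 0
pyr 0.9441244602203369 0 0
drum 0.9981651306152344 0 0
rattle 0.9982432126998901 0 0
```

```bash
python3 - <<'E'
from meas import *
w=cv2.imread("pics/w32.png"); crop(w,270,110,110,150,4,"pics/w32p.png")
E
```

```text
(no output)
```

View pics/w32p.png

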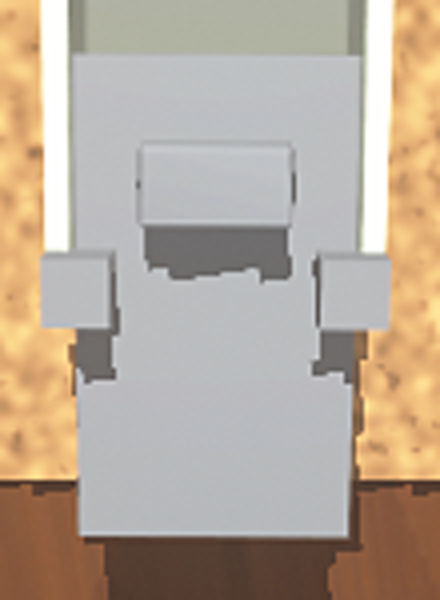

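```bash
python3 - <<'E'
from meas import *
c=dict(np.load("w32.npz")); c["k1"]=float(c["k1"])
u=np.array([.156,.988]); f=np.array([.5224,.211])
for z in (.056,.055):
    for q in [(78,536),(348,537),(72,56),(361,56)]:
        p=p2w("wrist",q[0]/4+270,q[1]/4+110,z,c)[:2]; print(z,(p-f)@u)
E
```

```text
0.056 -0.08589812893388812
0.056 -0.08611630544415419
0.056 0.0006801848262625713
0.056 0.0006554278746626666
0.055 -0.08620390857649796
0.055 -0.08642280204991046
0.055 0.0006589154646695367
0.055 0.0006340771577399871
```

```bash
python3 -c "
from station import hand_in; print(hand_in())"
```

```text
the job is handed in; nothing more can be done
None
```

The sorter lies flat on the larger cork mat with its door on top and fully open, and I handed the job in at about 32 s.

**What I did:** I carried the white sorter to the mat and pivoted it up onto one end. I let go, then tipped it on until the door was on top. My first two tries at the second tip only slid or lifted the sorter upright, so each time I set it down on its end, let go and gripped again. A lower grip with less force then worked. I centred it with the door still shut, then pulled the bar back to its stop.

**Last checks:**
- **Position:** the sorter is within about 1.3 mm of the mat's centre and a few tenths of a degree of its long side. The 1.3 mm sideways offset was near zero before the door pull, so the pull moved it about 1 mm or that is measurement error.
- **Door when shut:** the bar measured 21.2 mm from the sorter's centre, against 21 nominal, just before I opened it.
- **Door when open:** the force rose at the stop and the panel stands out 41 mm, as the text says. The bar's travel measured 41.6 mm, 0.4 mm short of the nominal 42, which is within measurement error.
- **Other toys:** each showed no shift when I compared pictures from before and after. The match was weaker for the cone and the turquoise box, where the arm's shadow fell near them.

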